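Close the wiring enclosure

ROBOT

A 6-joint arm with a two-finger parallel gripper is mounted at the origin on the work surface. World frame = base frame: x ahead of the robot, y to its left, z up, the work surface at z = 0. Lengths are in mm, angles in rad, forces in N, time in s.
With the tool pointing down it reaches from about 350 to 975 mm from the base axis. Payload 7.1 kg.
Tool frame: the origin (TCP) lies at the very end of the fingers, on their centre line; the grasp point (between the pads) lies 19 mm behind it; z points along the fingers, y is the direction in which the jaws open and shut (so a half turn about z gives the same grasp; the last joint's range is limited). The gripper opens to 88 mm and grips with 3 to 60 N. Pads are 20 mm wide; open, the fingers measure 115 mm over their backs; the gripper's body (75 mm by 178 mm) begins 61 mm behind the grasp point.
Start: joints at [-1.294, 0.423, 1.63, -0, 1.089, -0.019], TCP at [182.209, -597.833, 222.675] pointing down, gripper open.
Joint ranges: [-3, 3], [-0.9, 2.11], [0.09, 2.58], [-1.31, 4.45], [0.11, 2.69], [-2.54, 2.54]. Speed limits (rad/s): [2.39, 2.39, 3.01, 3.14, 3.14, 3.14].

INTERFACE

Orientations are given as a rotation vector (axis times angle).
In Python, from workcell import ctrl, imaging gives the robot as it stands. The module is installed in compiled form; this text tells all that it offers.
- The arm moves only by the shell command python3 -m pendant 'ROWS'. ROWS is JSON, a list of rows, each an object with "turn": the turn, a rotation vector about the world's x, y, z in rad, a list of three; "dp": the shift along the world's x, y, z in m, a list of three; "claw": the finger opening in m, from 0 to 0.0878. A call has 1 to 8 rows; each row is the pose to reach, as a shift and turn from the pose commanded when the call began; what a row does not reach only later rows make up. A row lasts 1/10 s, in which the tool goes at most 50 mm and 8.59 degrees, less where a joint would pass 70% of its speed; a pose out of reach is approached as far as the arm can. A call with a gripper value outside its range is refused whole. The fingers move at their own pace and stop on an object; the grip force is fixed at half the most. Time passes only in rows, so rows that repeat a pose let the fingers close. It gives the time, the measured TCP pose, the force and the opening at its end, in the units of the state.
- ctrl.get_obs(): the state, without advancing time (a new reading comes with each control period).
- imaging.get_image(name): name is "side" or "top" or "wrist"; returns a dict with "pixels" (480x640x3 uint8, blue, green, red), "fov_y" (degrees; the focal length in pixels is half the picture's height over the tangent of half this angle, whatever the lens; pixels are square), "cx", "cy" (the principal point, pixels), "xyz" and "rotation" of the camera in the world. Camera axes: x right, y up, looking along -z (the intrinsics and any distortion apply to the point x, -y, -z); pixel columns grow to the right and rows downward; lengths in mm; the calibration is good to about 2 mm. The wrist camera is an equidistant fisheye: a pixel r from the principal point sees the ray r / f radians off the axis. A picture is of the moment at which its call begins. There is no depth.
- ctrl.close_job(): hands the job in, once; it reports no verdict.
The state is a dict: "t": time; "qpos": joint angles; "qvel": joint speeds; "joint_torque": joint torques, N m; "ee_pos": TCP position; "orientation": TCP orientation; "ft_force": force on the tool from outside, world axes, zero at the start; "moment": the same for the moment, N m; "width": finger opening in mm.
Only numpy, scipy, OpenCV 4.12 (cv2) and the standard library are available. Lean on these libraries where they do the work, as an engineer would, in place of code of your own. Each camera call takes 0.05 s, during which the arm holds its last target.

TASK

Close the wiring enclosure on the sloped stand with its cover: hook the tongue at the cover's lower end under the ledge, then swing the top edge down until the cover lies flat all round. Then slide the bolt fully forward over the top edge to lock it, let go, and do not disturb the other things on the bench.

Things in the scene. Friction and masses are not known exactly. Their poses are not given: they have to be found in the camera images.
- slot (a point): Inner corner of the slot under the ledge, at the low end of the open white metal enclosure (230 x 150 mm, 50 deep, fixed on a stand; its face slopes up 15 degrees away from the robot), mid-width, on the rim. x: up the slope; y: across; z: out of the face. Rim at z = 0 all round an opening from x = 14 to 145, 90 wide. Slot: 12 high, 108 wide, back wall at x = 0.
- ledge (a point): Free edge of the steel ledge over the slot, its underside, mid-width: slot x = 16 mm, z = 12. The ledge is 4 thick, from slot x = 0 to 16. The cover's tongue goes under it. Axes as the slot's.
- header (a point): Foot of the raised header (10.5 mm high) at the face's upper end, mid-width, on the rim: slot x = 162 mm. Ledge to header is 146 free, so the 150 mm cover does not go in flat: it enters tongue first, slanted 15 to 20 degrees to the face, its top edge raised, and then swings down about the tongue's tip. Axes as the slot's.
- cover_grip (a point): Centre of the black bow handle's bar on the loose white cover (about 0.22 kg, lies on the bench, handle up). Bar across the cover: 70 mm long (y), 14 thick (x), 14 tall, 24 to 38 above the underside, on two 12 wide legs. Handle is mid-width, 85 from the tongue's tip, 65 from the top edge. x: from tongue to top edge; y: across; z: out of the outer face. Shut, these agree with the slot's axes.
- cover_lip (a point): Middle of the tip of the cover's tongue (its lower lip), on the underside: 85 mm from the handle along -x, 31 below the bar's centre. The tongue is 20 long, 90 wide, 4 thick, level with the underside; the white plate beyond it is 130 long, 110 wide, 8 thick; 150 long in all. Axes as the cover's.
- cover_top (a point): Middle of the cover's top edge, on the underside: 65 mm from the handle along the cover's +x, 31 below the bar's centre. Axes as the cover's.
- bolt (a joint): Flat steel slide bolt on the header, in m: 0 fully back, 0.026 fully forward (end stop). Slides down the slope (slot's -x), stays where left, needs about 2 N. Starts 0 to 0.004. Its underside is 11 mm above the rim (3 over the shut cover); its tip is at slot x = 164 mm back, 138 forward, over the cover's top edge.
- bolt_knob (a point): The bolt's black upright thumb-piece, mid-plane, 38 mm above the rim plane: 10 thick (along the slope), 24 wide, standing from 17 to 50 above the rim plane. At slot x = 196 mm when back, 170 when forward. Axes as the slot's.
- screwdriver: Bystander: screwdriver, 190 mm, lying. Origin under its middle.
- breaker: Bystander: white breaker module 85 x 36 x 71 mm. Origin under its centre.
- blank: Bystander: small white blanking plate 90 x 75 mm with a round knob and no tongue; not the cover. Origin under its centre.
- pliers: Bystander: pliers, 170 mm, lying. Origin between the handles.
- tape: Bystander: roll of tape, 68 mm across, 19 high. Origin under its centre.
- level: Bystander: spirit level 250 x 50 x 22 mm. Origin under its centre.
- terminals: Bystander: white terminal strip 110 x 30 x 22 mm. Origin under its centre.
- cover: The same cover; origin on its underside at mid-length of its 150 mm, 10 mm towards the tongue from the handle.
There are look-alikes about, which are no part of the job. Leave any blue or turquoise look-alike of the cover alone.

How it is judged:
By the outcome, as a careful person would: the job done as asked, in the order asked, and still so for the second after the job is handed in, with the robot touching nothing.
It also fails if it takes over 45 s, if anything falls off the work surface, if the arm or the gripper's body presses on something with over 40 N, if the wrist force passes 120 N, or if a joint passes its speed limit or range.

## Working session

There is one attempt and no reset: what is moved stays moved. The work goes in short steps, Python scripts to look and compute and a shell command to move; the robot and the scene stay as the last step left them, time stands still between calls to the robot, and variables do not carry over. Pictures are saved under pics/ and viewed, and the job is handed in when it is done.

```bash
mkdir -p pics
cat > h.py <<'E'
import numpy as np, cv2, json
from workcell import ctrl, imaging
def snap(n,f):
    d=imaging.get_image(n); cv2.imwrite(f'pics/{f}.png',d['pixels'])
    m={k:(np.array(v).tolist()) for k,v in d.items() if k!='pixels'}
    json.dump(m,open(f'pics/{f}.json','w')); print(f,m); return d
def crop(f,x0,y0,x1,y1,s):
    im=cv2.imread(f'pics/{f}.png')[y0:y1,x0:x1]
    im=cv2.resize(im,None,fx=s,fy=s,interpolation=cv2.INTER_CUBIC)
    cv2.imwrite(f'pics/{f}_c{x0}_{y0}.png',im)
E
python3 - <<'E'
from h import *
for n in('side','top','wrist'): snap(n,n+'0')
o=ctrl.get_obs();print(o)
E
```

```text
side0 {'fov_y': 46.91917856849355, 'cx': 316.1098056897775, 'cy': 237.97025294964342, 'xyz': [491.8232028959617, 1335.594726134373, 1177.7701968200597], 'rotation': [-0.03736437006415765, 1.36365258473938, 2.82945550191627]}
top0 {'fov_y': 57.58314343083986, 'cx': 315.36827033568653, 'cy': 234.10440234543034, 'xyz': [422.4969099991294, 15.241256459958192, 1098.0640595189143], 'rotation': [0.07049042713606408, -0.11486982469007559, -1.5412536536016914]}
wrist0 {'fov_y': 65.70646984690485, 'cx': 316.26060070483874, 'cy': 231.09997010546877, 'xyz': [259.08075999676555, -574.5698279533084, 383.6500187931841], 'rotation': [-0.25524896026720056, 0.1901203225170569, -1.2651108698557683]}
{'t': 0.15, 'qpos': array([-1.29400357e+00,  4.23655438e-01,  1.63049224e+00,  1.53525475e-05,
        1.08857239e+00, -1.90061391e-02]), 'qvel': array([ 0.00119134, -0.00276817, -0.00297343, -0.00167033,  0.00144639,
        0.00085811]), 'joint_torque': array([ 8.01636161e-04, -5.44984853e+01, -2.73918861e+01,  6.43544784e-02,
        2.04647833e-02, -7.41073472e-05]), 'ee_pos': array([ 182.10166356, -597.44923759,  222.09514655]), 'orientation': array([-3.10618931e+00, -4.62771647e-01,  2.06374223e-04]), 'ft_force': array([0.88771333, 0.12406222, 0.41326974]), 'moment': array([ 0.03474637,  0.02686293, -0.0172993 ]), 'width': 87.72529726896587}
```

View pics/side0.png

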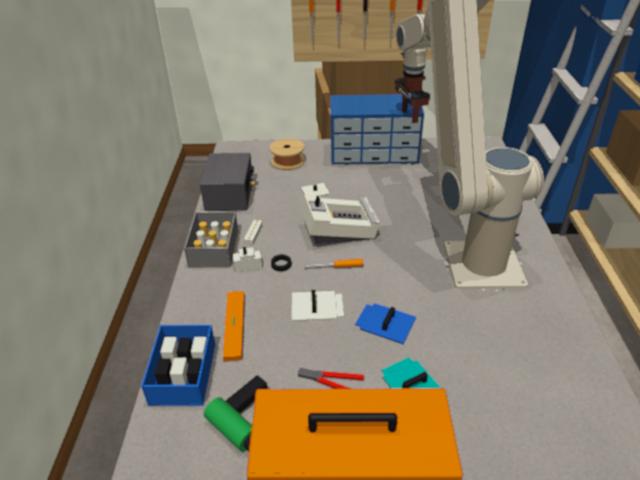

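View pics/top0.png

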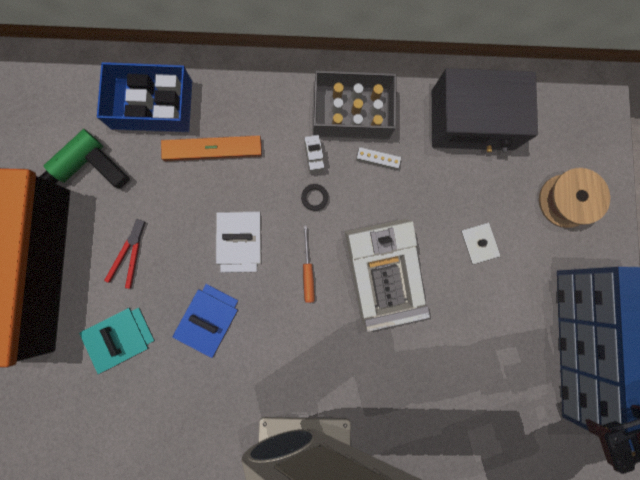

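View pics/wrist0.png

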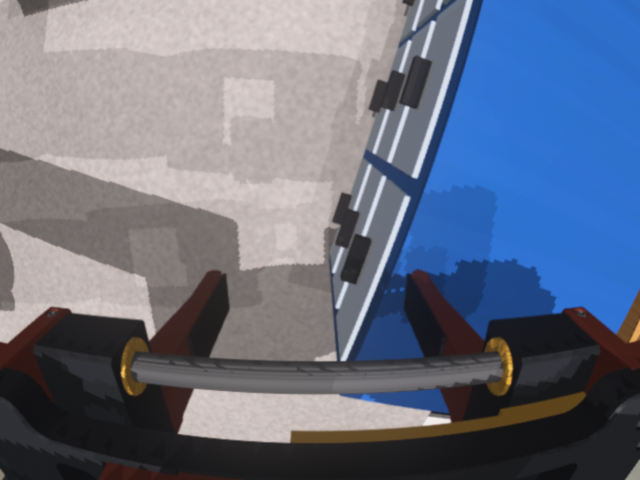

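The top view shows four plates. White with a bar handle and tongue at (238,240), blue at (206,320), turquoise at (117,340), and a small white plate with a round knob at (481,243). The first fits the cover: it is white, with a bow handle and a tongue at (238,268). The enclosure is at (388,275), with its ledge at (397,320) and its bolt at (385,240). I'll enlarge these to confirm.

Run:
```python
from h import *
crop('top0',200,195,280,285,8)
crop('top0',335,210,445,340,6)
crop('side0',280,280,350,330,10)
crop('side0',290,170,390,250,8)
```

```text
(no output)
```

View pics/top0_c200_195.png

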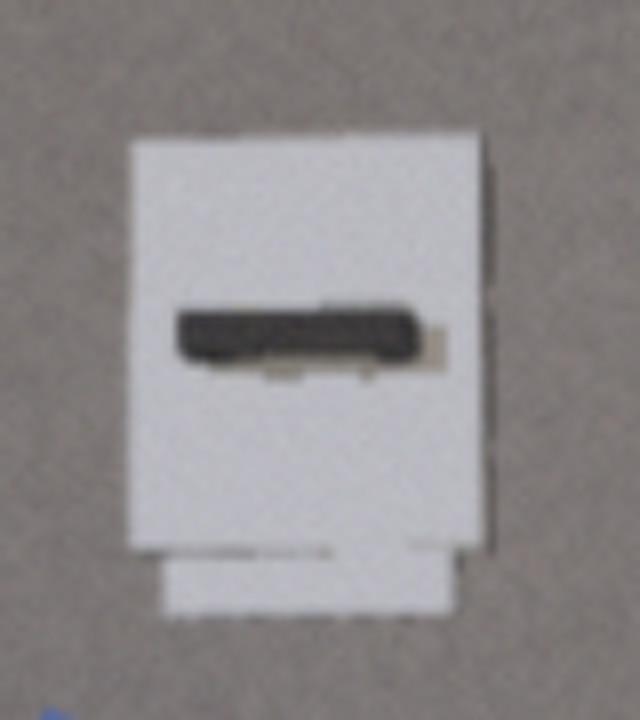

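View pics/top0_c335_210.png

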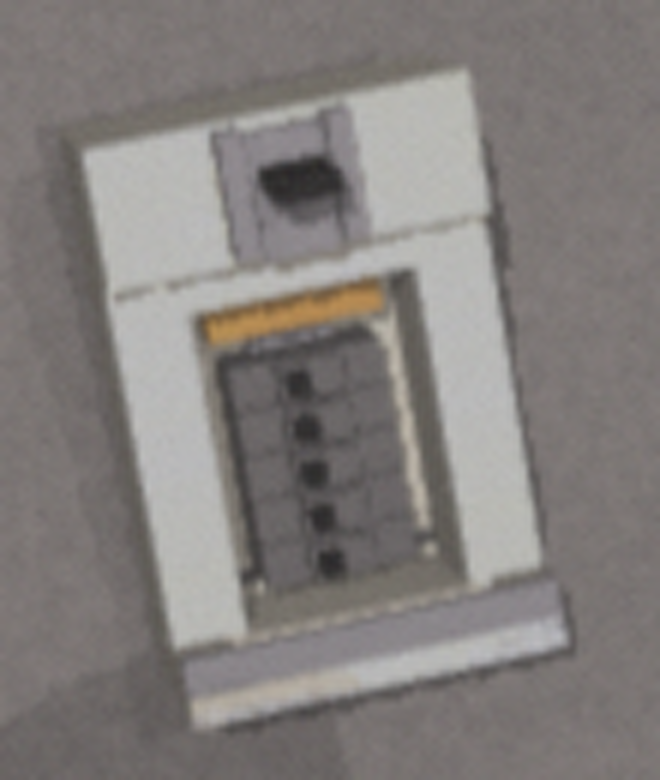

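View pics/side0_c280_280.png

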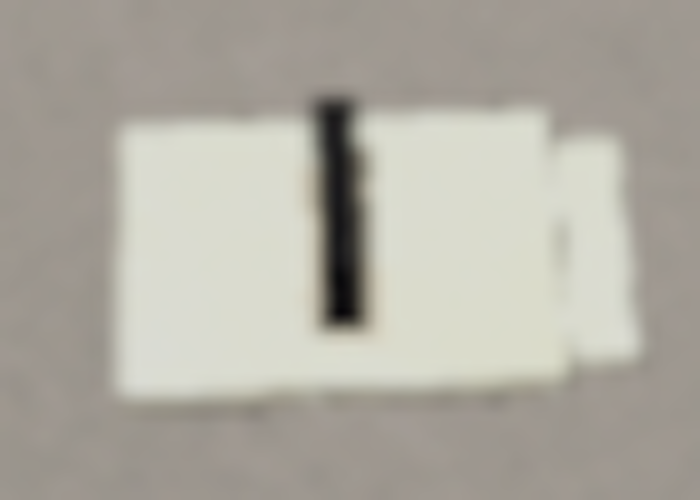

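View pics/side0_c290_170.png

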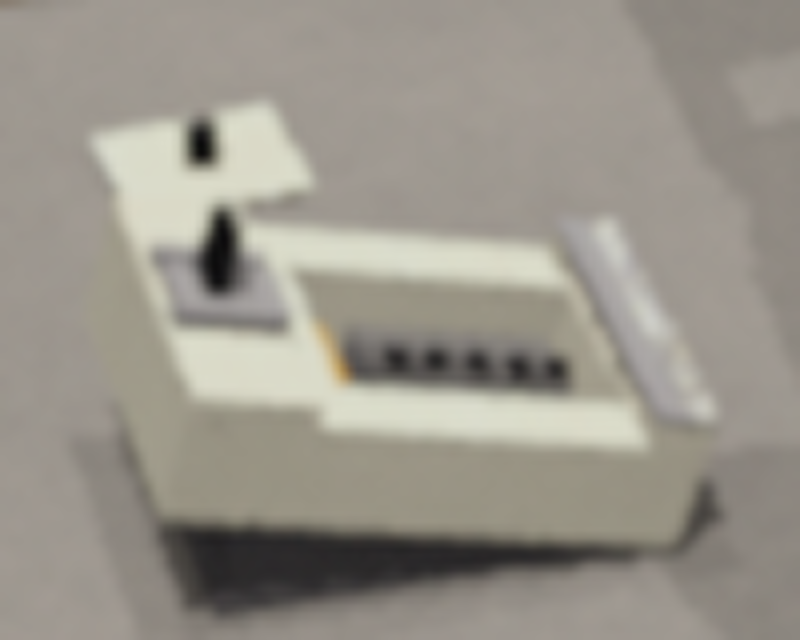

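White cover confirmed: bar handle mid-plate, tongue at the bottom in the top view (crop (163–453,612)). The enclosure crop shows the opening, header line and ledge clearly. Next is a model fit from both views.

```bash
cat >> h.py <<'E'
from scipy.spatial.transform import Rotation as R
from scipy.optimize import least_squares
def load(f): return json.load(open(f'pics/{f}.json'))
def proj(P,m,fish=False):
    P=np.atleast_2d(P); c=(P-np.array(m['xyz']))@R.from_rotvec(m['rotation']).as_matrix()
    x,y,z=c[:,0],-c[:,1],-c[:,2]; f=240/np.tan(np.radians(m['fov_y']/2))
    if fish:
        r=np.hypot(x,y); k=np.arctan2(r,z)/r
    else: k=1/z
    return np.c_[m['cx']+f*k*x, m['cy']+f*k*y]
def cp(uv,x0,y0,s): return (np.array(uv,float)+.5)/s-.5+[x0,y0]
def fit(obs,x0,free,pitch0=0):
    # obs: list (m,fish,local pts,uv,) ; p = x,y,z,yaw,pitch ; R=Rz(yaw)Ry(-pitch)
    x0=np.array(x0,float); free=list(free)
    def full(q): p=x0.copy(); p[free]=q; return p
    def pose(p): return R.from_euler('ZY',[p[3],-p[4]]).as_matrix()
    def res(q):
        p=full(q); return np.concatenate([(proj(np.array(L)@pose(p).T+p[:3],m,fi)-uv).ravel() for m,fi,L,uv in obs])
    s=least_squares(res,x0[free],x_scale=[100 if i<3 else .1 for i in free],loss='soft_l1')
    p=full(s.x); r=res(s.x).reshape(-1,2); return p,r
E
python3 - <<'E'
from h import *
t=load('top0');s=load('side0')
# cover frame: origin at lip (underside)
ot=(t,False,[[150,55,8],[150,-55,8],[20,-55,8],[20,55,8],[0,45,4],[0,-45,4],[85,0,38]],cp([[132,140],[479,132],[483,549],[129,549],[163,612],[453,613],[298,334]],200,195,8))
os=(s,False,[[150,-55,8],[20,-55,8],[0,-45,4],[0,45,0],[150,55,0],[20,55,0],[85,-35,38]],cp([[118,124],[548,110],[622,138],[638,360],[118,400],[566,382],[334,103]],280,280,10))
for ob in([ot,os],[ot],[os]):
  for fr in([0,1,3],[0,1,2,3]):
    if len(ob)==1 and len(fr)==4: continue
    p,r=fit(ob,[400,150,0,0,0],fr); print('cover lip',p.round(2), 'rms',np.sqrt((r**2).mean()).round(2)); 
  print(r.round(1).tolist())
# enclosure
et=(t,False,[[145,45,0],[145,-45,0],[162,75,10.5],[162,-75,10.5]],cp([[197,318],[413,268],[113,298],[489,217]],335,210,6))
es=(s,False,[[145,-45,0],[162,-75,10.5],[162,75,10.5]],cp([[298,270],[245,203],[322,405]],290,170,8))
for fr in([0,1,2,3],[0,1,2,3,4]):
  p,r=fit([et,es],[350,-100,80,0,np.radians(15)],fr); print('slot',p.round(3),np.sqrt((r**2).mean()).round(2)); print(r.round(1).tolist())
E
```

```text
cover lip [4.5314e+02 1.7562e+02 0.0000e+00 4.0000e-02 0.0000e+00] rms 0.6
cover lip [4.5314e+02 1.7562e+02 6.0000e-02 4.0000e-02 0.0000e+00] rms 0.6
[[0.1, 0.1], [0.6, 0.7], [0.1, 0.2], [-0.2, 0.8], [-0.1, 1.0], [0.0, 0.4], [-0.6, -0.0], [-0.4, -0.2], [-0.5, -0.4], [-1.1, -0.2], [-0.7, 0.3], [-0.4, 0.8], [-0.2, 0.9], [-0.6, -1.5]]
cover lip [4.5430e+02 1.7558e+02 0.0000e+00 4.0000e-02 0.0000e+00] rms 0.35
[[0.0, -0.3], [0.6, 0.2], [0.2, -0.3], [-0.1, 0.4], [-0.1, 0.6], [0.1, -0.1], [-0.6, -0.5]]
cover lip [4.5156e+02 1.7583e+02 0.0000e+00 4.0000e-02 0.0000e+00] rms 0.58
[[0.2, -0.3], [0.1, -0.4], [-0.5, -0.2], [-0.2, 0.3], [0.1, 0.7], [0.3, 0.9], [-0.0, -1.6]]
slot [ 3.53234e+02 -2.07254e+02  5.54770e+01  2.34000e-01  2.62000e-01] 0.71
[[-1.1, 0.3], [0.6, 0.7], [-0.3, 0.1], [0.7, 0.2], [-1.7, -0.4], [-1.0, 0.2], [-0.2, 0.2]]
slot [ 3.55860e+02 -2.06601e+02  4.74780e+01  2.33000e-01  3.16000e-01] 0.71
[[-1.2, 0.1], [0.5, 0.5], [-0.3, 0.2], [0.7, 0.4], [-1.8, -0.3], [-0.9, 0.2], [-0.1, 0.2]]
```

```bash
cat >> h.py <<'E'
def toolR(yaw,pitch):
    M=R.from_euler('ZY',[yaw,-pitch]).as_matrix()
    return np.c_[M[:,1],M[:,0],-M[:,2]]
def cur():
    o=ctrl.get_obs(); return o['ee_pos'],R.from_rotvec(o['orientation']).as_matrix(),o
def go(tcp,yaw,pitch):
    p,M,o=cur(); T=toolR(yaw,pitch)@M.T
    print('t',round(o['t'],2),'dp(m)',((np.array(tcp)-p)/1000).round(4).tolist(),'turn',R.from_matrix(T).as_rotvec().round(4).tolist(),'q',o['qpos'].round(2),'F',o['ft_force'].round(1),'w',o['width'].round(1))
E
python3 -c "
from h import *
go([400,-200,240],.234,0); go([400,-200,240],.234,np.radians(32))
print(proj([[182.2,-597.8,222.7]],load('wrist0'),True))"
```

```text
Traceback (most recent call last):
  File "h.py", line 38, in go
    print('t',round(o['t'],2),'dp(m)',((np.array(tcp)-p)/1000).round(4).tolist(),'turn',R.from_matrix(T).as_rotvec().round(4).tolist(),'q',o['qpos'].round(2),'F',o['ft_force'].round(1),'w',o['width'].round(1))
                                                                                                                                                                                             ^^^^^^^^^^^^^^^^
AttributeError: 'float' object has no attribute 'round'
```

```bash
sed -i "s/o\['width'\].round(1)/round(o['width'],1)/" h.py
python3 -c "
from h import *
go([400,-200,240],.234,0); go([400,-200,240],.234,np.radians(32))
print(proj([[182.2,-597.8,222.7]],load('wrist0'),True))"
```

```text
t 0.15 dp(m) [0.2179, 0.3974, 0.0179] turn [-0.0007, -0.0011, 1.509] q [-1.29  0.42  1.63  0.    1.09 -0.02] F [0.9 0.1 0.4] w 87.7
t 0.15 dp(m) [0.2179, 0.3974, 0.0179] turn [-0.306, -0.5337, 1.4662] q [-1.29  0.42  1.63  0.    1.09 -0.02] F [0.9 0.1 0.4] w 87.7
[[316.15619148 292.63447655]]
```

```bash
python3 -m pendant '[{"dp":[0,0.02,0.045],"turn":[0,0,0],"claw":0.087},{"dp":[0.03,0.06,0.06],"turn":[0,0,0.15],"claw":0.087},{"dp":[0.218,0.397,0.05],"turn":[0,0,1.509],"claw":0.087},{"dp":[0.218,0.397,0.05],"turn":[0,0,1.509],"claw":0.087},{"dp":[0.218,0.397,0.05],"turn":[0,0,1.509],"claw":0.087},{"dp":[0.218,0.397,0.05],"turn":[0,0,1.509],"claw":0.087},{"dp":[0.218,0.397,0.05],"turn":[0,0,1.509],"claw":0.087},{"dp":[0.218,0.397,0.05],"turn":[0,0,1.509],"claw":0.087}]'; python3 -c "
from h import *
go([400,-200,240],.234,np.radians(32))"
```

```text
t: 0.95
ee_pos: [357.7, -275.8, 274.8]
orientation: [2.451, 1.965, 0.0]
ft_force: [1.1, 0.4, 0.2]
width: 86.8
t 0.95 dp(m) [0.0423, 0.0758, -0.0348] turn [0.0043, -0.5629, 0.4413] q [-0.68  0.1   1.94  0.    1.1  -0.46] F [1.1 0.4 0.2] w 86.8
```

```bash
python3 -m pendant '[{"dp":[0.042,0.076,-0.035],"turn":[0.004,-0.563,0.441],"claw":0.087},{"dp":[0.042,0.076,-0.035],"turn":[0.004,-0.563,0.441],"claw":0.087},{"dp":[0.042,0.076,-0.035],"turn":[0.004,-0.563,0.441],"claw":0.087},{"dp":[0.042,0.076,-0.035],"turn":[0.004,-0.563,0.441],"claw":0.087},{"dp":[0.042,0.076,-0.035],"turn":[0.004,-0.563,0.441],"claw":0.087},{"dp":[0.042,0.076,-0.035],"turn":[0.004,-0.563,0.441],"claw":0.087}]'; python3 -c "
from h import *
go([400,-200,240],.234,np.radians(32)); snap('wrist','w1')
go([400,-200,240],.234,np.radians(32))"
```

```text
t: 1.55
ee_pos: [399.2, -201.1, 239.8]
orientation: [1.708, 2.139, 0.611]
ft_force: [-0.2, 1.1, 0.4]
width: 87.1
t 1.55 dp(m) [0.0008, 0.0011, 0.0002] turn [-0.0039, -0.0081, 0.009] q [-0.81  0.03  2.24  0.75  0.72 -1.58] F [-0.2  1.1  0.4] w 87.1
w1 {'fov_y': 65.70646984690485, 'cx': 316.26060070483874, 'cy': 231.09997010546877, 'xyz': [298.27017856964756, -142.58612721605508, 377.84846859875483], 'rotation': [-0.22187804187190685, -0.5760820310677972, 0.13424593951395505]}
t 1.6 dp(m) [0.0018, 0.0007, 0.0012] turn [-0.0019, -0.0056, 0.0027] q [-0.82  0.03  2.24  0.76  0.73 -1.6 ] F [-0.5  0.7 -1.4] w 87.0
```

View pics/w1.png

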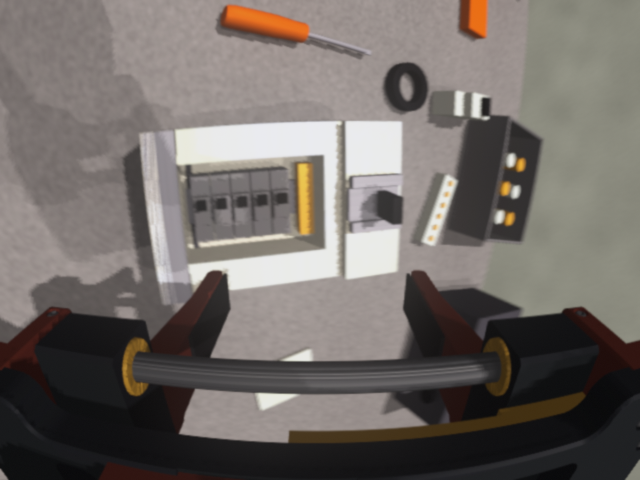

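Run:
```python
from h import *
crop('w1',125,110,225,310,4)
crop('w1',290,110,410,290,5)
```

```text
(no output)
```

View pics/w1_c125_110.png

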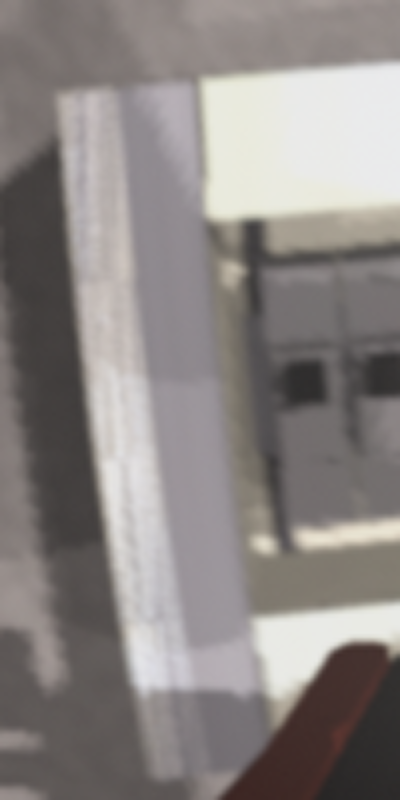

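View pics/w1_c290_110.png

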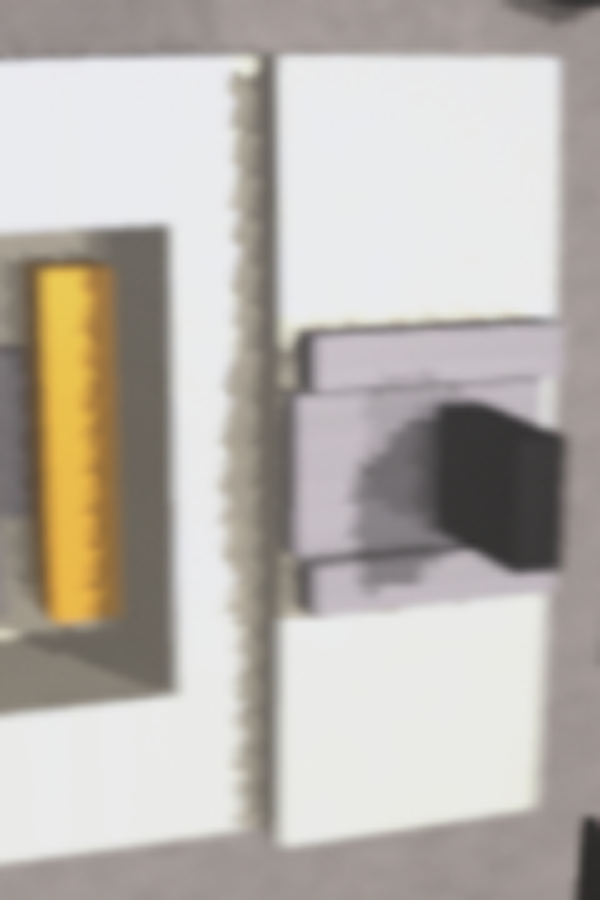

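```bash
cat >> h.py <<'E'
def fit2(pts,lines,x0,free):
    # pts:(m,fish,L,uv); lines:(m,fish,A,B,uv) uv lies on local line A-B
    x0=np.array(x0,float); free=list(free)
    full=lambda q:(lambda p:(p.__setitem__(free,q),p)[1])(x0.copy())
    def res(q):
        p=full(q); M=R.from_euler('ZY',[p[3],-p[4]]).as_matrix(); o=[]
        for m,fi,L,uv in pts: o.append((proj(np.array(L)@M.T+p[:3],m,fi)-uv).ravel())
        for m,fi,A,B,uv in lines:
            S=np.linspace(A,B,41); Q=proj(S@M.T+p[:3],m,fi)
            for u in uv:
                i=np.argmin(((Q-u)**2).sum(1)); i=min(max(i,1),39); d=Q[i+1]-Q[i-1]; d/=np.linalg.norm(d)
                o.append([d[0]*(u-Q[i])[1]-d[1]*(u-Q[i])[0]])
        return np.concatenate(o)
    s=least_squares(res,x0[free],x_scale=[100 if i<3 else .1 for i in free],loss='soft_l1')
    return full(s.x),res(s.x)
E
cat > enc.py <<'E'
from h import *
t=load('top0');s=load('side0');w=load('w1')
et=(t,False,[[145,45,0],[145,-45,0],[162,75,10.5],[162,-75,10.5]],cp([[197,318],[413,268],[113,298],[489,217]],335,210,6))
es=(s,False,[[145,-45,0],[162,-75,10.5],[162,75,10.5]],cp([[298,270],[245,203],[322,405]],290,170,8))
ew=(w,True,[[145,45,0],[145,-45,0],[162,75,10.5],[162,-75,10.5]],cp([[167,227],[176,690],[278,55],[281,843]],290,110,5))
lw=[(w,True,[16,-75,12],[16,75,12],cp([[199,90],[208,225],[250,620]],125,110,4)),
    (w,True,[14,45,0],[145,45,0],cp([[215,219],[350,207]],125,110,4))]
E
python3 - <<'E'
from enc import *
for nm,P,L in(('w',[ew],lw),('w-noledge',[ew],lw[1:]),('all',[et,es,ew],lw)):
  for fr in([0,1,2,3],[0,1,2,3,4]):
    p,r=fit2(P,L,[353,-207,55,.234,np.radians(15)],fr); print(nm,p.round(3),np.sqrt((r**2).mean()).round(2)); print(r.round(1).tolist())
E
```

```text
w [ 3.56841e+02 -2.07775e+02  5.73830e+01  2.44000e-01  2.62000e-01] 0.48
[0.5, -1.0, 0.1, 0.5, -0.2, 0.2, -0.8, 0.1, 0.3, 0.1, -0.8, -0.1, 0.1]
w [ 3.55890e+02 -2.07753e+02  6.05570e+01  2.43000e-01  2.40000e-01] 0.47
[0.5, -1.0, -0.0, 0.6, -0.0, 0.1, -0.8, 0.0, 0.3, 0.1, -0.7, -0.1, 0.0]
w-noledge [ 3.57202e+02 -2.07901e+02  5.70470e+01  2.45000e-01  2.62000e-01] 0.46
[0.6, -1.0, 0.2, 0.4, -0.2, 0.2, -0.6, -0.1, -0.2, -0.1]
w-noledge [ 3.57960e+02 -2.07912e+02  5.47870e+01  2.46000e-01  2.77000e-01] 0.45
[0.6, -1.0, 0.3, 0.3, -0.3, 0.2, -0.6, -0.0, -0.2, -0.0]
all [ 3.56157e+02 -2.07695e+02  5.81760e+01  2.44000e-01  2.62000e-01] 0.9
[-1.3, -0.7, 0.4, -0.7, -0.6, -0.8, 0.4, -1.3, -2.6, -0.9, -2.0, -0.2, -0.7, -0.3, 0.4, -1.1, -0.1, 0.7, -0.2, -0.0, -0.9, 0.4, 0.9, 0.7, -0.2, 0.1, 0.2]
all [ 3.56752e+02 -2.07694e+02  5.62150e+01  2.45000e-01  2.75000e-01] 0.9
[-1.3, -0.7, 0.4, -0.8, -0.5, -0.7, 0.5, -1.3, -2.6, -0.8, -2.0, -0.2, -0.7, -0.3, 0.4, -1.1, -0.0, 0.7, -0.3, -0.0, -0.9, 0.5, 0.9, 0.6, -0.3, 0.2, 0.3]
```

```bash
python3 -c "
from h import *
go([470,-190,230],.15,0)"
```

```text
t 1.6 dp(m) [0.0718, 0.0107, -0.0088] turn [-0.1079, 0.543, -0.0784] q [-0.82  0.03  2.24  0.76  0.73 -1.6 ] F [-0.5  0.7 -1.4] w 87.0
```

```bash
python3 -m pendant '[{"dp":[0.072,0.011,-0.005],"turn":[-0.108,0.543,-0.078],"claw":0.087},{"dp":[0.072,0.011,-0.005],"turn":[-0.108,0.543,-0.078],"claw":0.087},{"dp":[0.072,0.011,-0.005],"turn":[-0.108,0.543,-0.078],"claw":0.087},{"dp":[0.072,0.011,-0.005],"turn":[-0.108,0.543,-0.078],"claw":0.087},{"dp":[0.072,0.011,-0.005],"turn":[-0.108,0.543,-0.078],"claw":0.087}]'; python3 -c "
from h import *
snap('wrist','w2')
go([538,150,230],.04,0)
crop('w2',60,100,320,310,3)
"
```

```text
t: 2.1
ee_pos: [472.7, -191.1, 235.8]
orientation: [-2.065, -2.367, 0.019]
ft_force: [0.2, 0.1, 0.5]
width: 87.0
w2 {'fov_y': 65.70646984690485, 'cx': 316.26060070483874, 'cy': 231.09997010546877, 'xyz': [462.8502606885978, -110.27473684297203, 396.81530382481236], 'rotation': [-0.30552441028967675, -0.011376315536119619, 0.13628178286897902]}
t 2.15 dp(m) [0.0631, 0.341, -0.0059] turn [0.0098, -0.013, -0.0959] q [-0.4   0.24  1.86 -0.02  1.04 -0.52] F [3.6 0.1 0.9] w 86.6
```

View pics/w2.png

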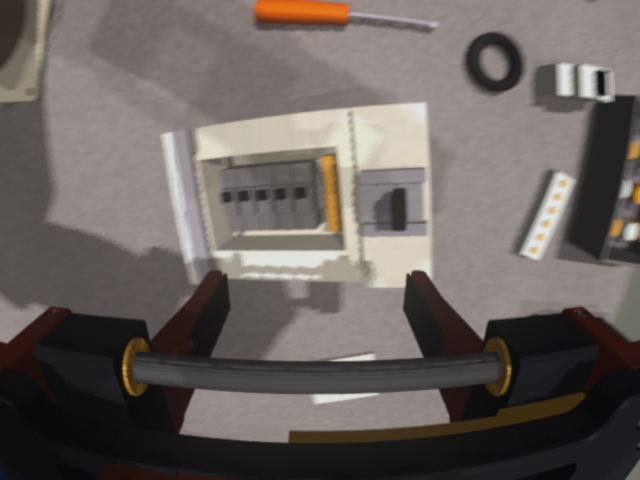

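```bash
python3 -c "
from h import *
crop('w2',155,110,255,300,4); crop('w2',315,90,445,300,4)
"
```

```text
(no output)
```

View pics/w2_c155_110.png

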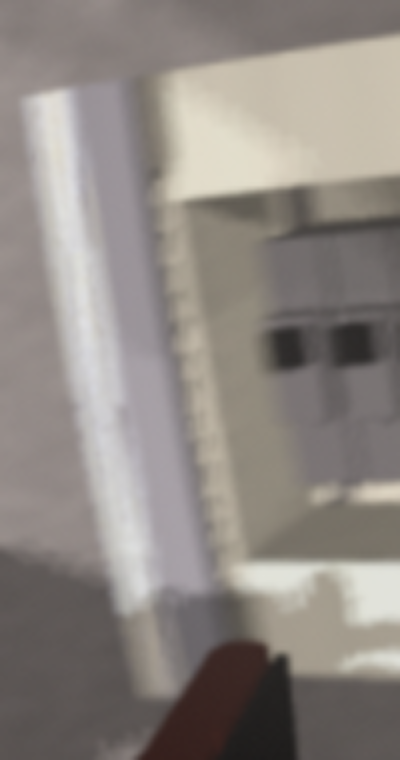

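View pics/w2_c315_90.png

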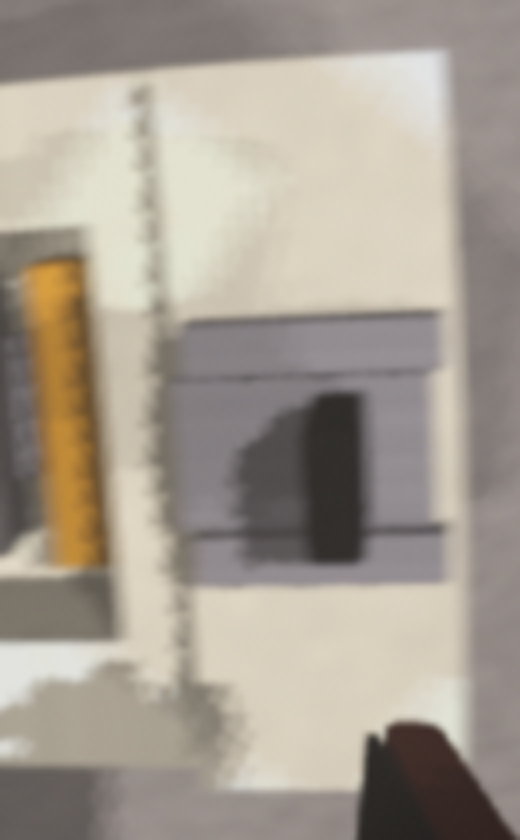

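```bash
cat >> enc.py <<'E'
w2=load('w2')
ew2=(w2,True,[[145,45,0],[145,-45,0],[14,45,0],[14,-45,0]],np.r_[cp([[88,230],[118,638]],315,90,4),cp([[185,203],[243,562]],155,110,4)])
lw2=[(w2,True,[162,75,10.5],[162,-75,10.5],cp([[158,200],[166,330],[182,560]],315,90,4)),(w2,True,[16,75,16],[16,-75,16],cp([[133,90],[200,530]],155,110,4))]
E
python3 - <<'E'
from enc import *
for nm,P,L in(('w2',[ew2],lw2),('w1+w2',[ew,ew2],lw+lw2),('all',[et,es,ew,ew2],lw+lw2)):
  for fr in([0,1,2,3],[0,1,2,3,4]):
    p,r=fit2(P,L,[353,-207,55,.234,np.radians(15)],fr); print(nm,p.round(3),np.sqrt((r**2).mean()).round(2)); print(r.round(1).tolist())
E
```

```text
w2 [ 3.53361e+02 -2.08736e+02  5.51010e+01  2.34000e-01  2.62000e-01] 0.74
[-0.7, 0.1, 0.6, 1.5, -0.9, -0.4, -0.1, -0.6, -0.5, 0.1, 0.3, 0.2, 1.5]
w2 [ 3.52610e+02 -2.09286e+02  5.44770e+01  2.33000e-01  2.34000e-01] 0.64
[-0.6, 0.3, 0.3, 0.4, -1.2, -0.0, -0.5, -0.5, -0.3, 0.3, 0.3, 0.3, 1.5]
w1+w2 [ 3.54571e+02 -2.07835e+02  6.00330e+01  2.42000e-01  2.62000e-01] 1.4
[0.1, -0.9, -0.5, 1.5, -0.3, -0.1, -1.2, 1.4, 0.6, -1.7, 2.8, 1.5, -1.6, -0.7, 0.2, 0.3, 2.3, 2.1, 1.2, 0.1, 0.2, 1.3, 2.2, 2.7, -0.9, 1.4]
w1+w2 [ 3.54879e+02 -2.07870e+02  5.83820e+01  2.43000e-01  2.82000e-01] 1.36
[0.3, -0.7, -0.2, 2.0, -0.1, -0.0, -0.9, 2.1, 0.0, -1.5, 2.3, 2.0, -0.9, -0.8, 0.8, -0.1, 2.7, 2.4, 1.5, 0.2, 0.2, 0.4, 1.3, 1.9, -0.5, 1.8]
all [ 3.54487e+02 -2.07816e+02  5.97220e+01  2.43000e-01  2.62000e-01] 1.25
[-1.1, -0.0, 0.7, -0.0, -0.4, -0.1, 0.7, -0.6, -2.1, -1.3, -1.5, -0.6, -0.3, -0.7, -0.2, -1.0, -0.7, 1.4, -0.6, -0.1, -1.4, 1.3, 0.5, -1.8, 2.7, 1.3, -1.6, -0.7, 0.2, 0.2, 2.4, 2.2, 1.4, 0.2, 0.3, 1.2, 2.1, 2.6, -0.9, 1.4]
all [ 3.54772e+02 -2.07838e+02  5.84900e+01  2.43000e-01  2.76000e-01] 1.23
[-1.0, 0.1, 0.8, 0.0, -0.3, 0.1, 0.9, -0.5, -2.0, -1.5, -1.4, -0.9, -0.1, -1.0, 0.0, -0.9, -0.5, 1.7, -0.5, -0.2, -1.2, 1.7, 0.2, -1.7, 2.5, 1.6, -1.0, -0.8, 0.7, -0.1, 2.7, 2.5, 1.5, 0.2, 0.3, 0.6, 1.5, 2.1, -0.5, 1.8]
```

```bash
cat > ba.py <<'E'
from enc import *
V=[et,es,ew,ew2]; mm={id(t):0,id(s):1,id(w):2,id(w2):3}
def adj(m,d):
    a=dict(m); a['xyz']=np.array(m['xyz'])+d[:3]; a['rotation']=(R.from_rotvec(d[3:])*R.from_rotvec(m['rotation'])).as_rotvec(); return a
def res(q):
    p=q[:5]; M=R.from_euler('ZY',[p[3],-p[4]]).as_matrix(); D=q[5:].reshape(4,6); o=[]
    ms={k:adj(m,D[mm[k]]) for k,m in((id(t),t),(id(s),s),(id(w),w),(id(w2),w2))}
    for m,fi,L,uv in V: o.append((proj(np.array(L)@M.T+p[:3],ms[id(m)],fi)-uv).ravel()/.6)
    for m,fi,A,B,uv in lw+lw2:
        Q=proj(np.linspace(A,B,41)@M.T+p[:3],ms[id(m)],fi)
        for u in uv:
            i=min(max(np.argmin(((Q-u)**2).sum(1)),1),39); d=Q[i+1]-Q[i-1]; d=d/np.linalg.norm(d)
            o.append([(d[0]*(u-Q[i])[1]-d[1]*(u-Q[i])[0])/.6])
    o.append((D/[2,2,2,.006,.006,.006]).ravel()); o.append([(p[4]-np.radians(15))/.003])
    return np.concatenate(o)
x0=np.r_[354,-208,56,.24,np.radians(15),np.zeros(24)]
r=least_squares(res,x0,loss='soft_l1'); C=np.linalg.inv(r.jac.T@r.jac)
print(r.x[:5].round(3),np.sqrt(np.diag(C))[:5].round(3)); print(r.x[5:].reshape(4,6).round(3))
E
python3 ba.py
```

```text
[ 3.54971e+02 -2.08122e+02  5.52650e+01  2.38000e-01  2.61000e-01] [1.958 1.915 1.927 0.005 0.003]
[[ 6.000e-02  1.260e-01  4.480e-01 -0.000e+00 -1.000e-03 -1.000e-03]
 [ 4.600e-02  4.300e-02 -1.300e-02  0.000e+00 -1.000e-03  3.000e-03]
 [-6.020e-01 -3.900e-01 -1.225e+00  1.000e-03  3.000e-03 -5.000e-03]
 [ 4.840e-01  2.150e-01  6.530e-01  3.000e-03 -3.000e-03  3.000e-03]]
```

```bash
python3 -m pendant '[{"dp":[0.064,0.366,-0.05],"turn":[0.01,-0.013,-0.096],"claw":0.087},{"dp":[0.064,0.366,-0.05],"turn":[0.01,-0.013,-0.096],"claw":0.087},{"dp":[0.064,0.366,-0.05],"turn":[0.01,-0.013,-0.096],"claw":0.087},{"dp":[0.064,0.366,-0.05],"turn":[0.01,-0.013,-0.096],"claw":0.087},{"dp":[0.064,0.366,-0.05],"turn":[0.01,-0.013,-0.096],"claw":0.087},{"dp":[0.064,0.366,-0.05],"turn":[0.01,-0.013,-0.096],"claw":0.087},{"dp":[0.064,0.366,-0.05],"turn":[0.01,-0.013,-0.096],"claw":0.087},{"dp":[0.064,0.366,-0.05],"turn":[0.01,-0.013,-0.096],"claw":0.087}]'; python3 -c "
from h import *
snap('wrist','w3')
go([538,179,80],.04,0)
"
```

```text
t: 2.95
ee_pos: [535.3, 179.0, 184.1]
orientation: [2.17, 2.27, 0.02]
ft_force: [0.7, -0.4, -1.0]
width: 86.5
w3 {'fov_y': 65.70646984690485, 'cx': 316.26060070483874, 'cy': 231.09997010546877, 'xyz': [529.8860667819285, 257.796773733909, 346.3675249164008], 'rotation': [-0.2896599769309744, -0.016682243442020066, 0.04274535885709235]}
t 3.0 dp(m) [0.0022, -0.0018, -0.1038] turn [-0.0094, 0.0099, -0.0055] q [0.3  0.38 1.8  0.01 0.95 0.25] F [ 1.5  2.6 -0.4] w 86.9
```

View pics/w3.png

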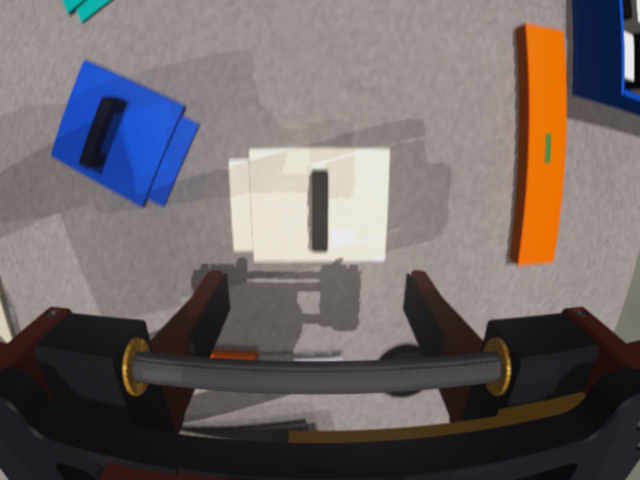

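```bash
python3 -c "
from h import *
crop('w3',220,135,400,275,4)
"
```

```text
(no output)
```

View pics/w3_c220_135.png

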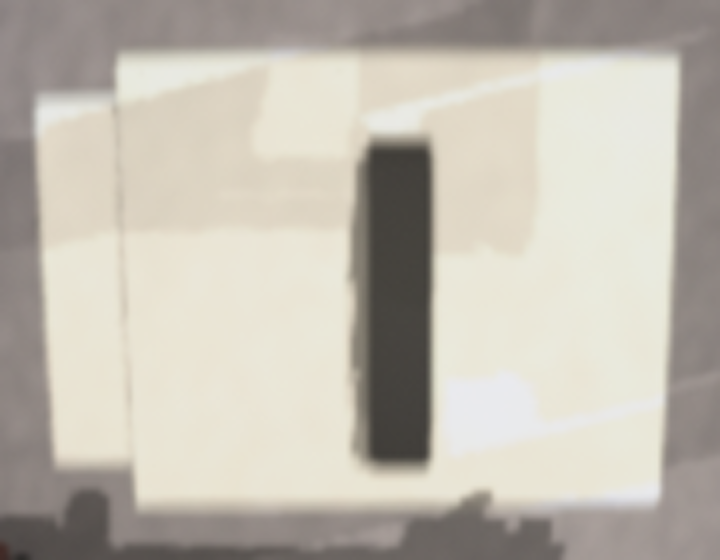

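Run:
```python
from h import *
t=load('top0');s=load('side0');w=load('w3')
ot=(t,False,[[150,55,8],[150,-55,8],[20,-55,8],[20,55,8],[0,45,4],[0,-45,4],[85,0,38]],cp([[132,140],[479,132],[483,549],[129,549],[163,612],[453,613],[298,334]],200,195,8))
os=(s,False,[[150,-55,8],[20,-55,8],[0,-45,4],[0,45,0],[150,55,0],[20,55,0]],cp([[118,124],[548,110],[622,138],[638,360],[118,400],[566,382]],280,280,10))
ow=(w,True,[[20,55,8],[150,55,8],[150,-55,8],[20,-55,8],[0,45,4],[0,-45,4],[78,35,38],[92,35,38],[92,-35,38],[78,-35,38]],cp([[117,52],[680,54],[660,500],[136,507],[36,95],[55,467],[368,143],[430,143],[430,460],[370,460]],220,135,4))
for ob in([ow],[ot,os,ow]):
  for fr in([0,1,3],[0,1,2,3]):
    p,r=fit(ob,[453,175,0,0,0],fr); c,sn=np.cos(p[3]),np.sin(p[3]); print(p.round(3),np.sqrt((r**2).mean()).round(2),'bar',(p[:2]+85*np.array([c,sn])).round(1))
print(r[-10:].round(1).tolist())
```

```text
[4.54588e+02 1.78514e+02 0.00000e+00 5.00000e-02 0.00000e+00] 1.01 bar [539.5 182.8]
[ 4.54569e+02  1.78238e+02 -2.04900e+00  4.80000e-02  0.00000e+00] 0.99 bar [539.5 182.4]
[4.54428e+02 1.77957e+02 0.00000e+00 4.80000e-02 0.00000e+00] 1.04 bar [539.3 182.1]
[ 4.54443e+02  1.77720e+02 -1.52500e+00  4.80000e-02  0.00000e+00] 1.03 bar [539.3 181.8]
[[-0.9, 0.3], [-0.3, -0.6], [-0.1, 0.0], [-0.4, -0.8], [-0.4, 0.5], [0.2, -1.7], [-0.4, 2.3], [0.8, 2.3], [0.4, 1.9], [-0.4, 2.0]]
```

```bash
python3 -c "
from h import *
go([538.8,180.5,13],.044,0)
"
```

```text
t 3.0 dp(m) [0.003, -0.0003, -0.1708] turn [-0.0094, 0.0099, -0.0015] q [0.3  0.38 1.8  0.01 0.95 0.25] F [ 1.5  2.6 -0.4] w 86.9
```

```bash
python3 -m pendant '[{"dp":[0.003,0,-0.12],"turn":[-0.005,0.005,0],"claw":0.06},{"dp":[0.003,0,-0.12],"turn":[-0.005,0.005,0],"claw":0.06},{"dp":[0.003,0,-0.12],"turn":[-0.005,0.005,0],"claw":0.06},{"dp":[0.003,0,-0.12],"turn":[-0.005,0.005,0],"claw":0.06}]'; python3 -c "
from h import *
go([538.8,180.5,13],.044,0)
snap('wrist','w4')
go([538.8,180.5,13],.044,0)
snap('side','s4')
crop('s4',280,240,380,340,7)
go([538.8,180.5,13],.044,0)
"
```

```text
t: 3.4
ee_pos: [535.7, 174.5, 61.5]
orientation: [-2.172, -2.267, 0.001]
ft_force: [-1.0, 0.9, 0.0]
width: 60.7
t 3.4 dp(m) [0.0031, 0.006, -0.0485] turn [-0.0011, -0.0021, 0.001] q [0.29 0.57 1.86 0.   0.72 0.25] F [-1.   0.9  0. ] w 60.7
w4 {'fov_y': 65.70646984690485, 'cx': 316.26060070483874, 'cy': 231.09997010546877, 'xyz': [532.283616419064, 254.47814652614943, 223.22704131268227], 'rotation': [-0.2967431783856523, -0.004598441977225098, 0.042769221052147637]}
t 3.45 dp(m) [0.0016, 0.0055, -0.0505] turn [-0.0022, 0.001, 0.0009] q [0.29 0.57 1.85 0.   0.72 0.25] F [ 1.  -0.2  0.7] w 59.9
s4 {'fov_y': 46.91917856849355, 'cx': 316.1098056897775, 'cy': 237.97025294964342, 'xyz': [491.8232028959617, 1335.594726134373, 1177.7701968200597], 'rotation': [-0.03736437006415765, 1.36365258473938, 2.82945550191627]}
t 3.5 dp(m) [0.0004, 0.0051, -0.0519] turn [-0.0031, 0.0037, 0.0007] q [0.29 0.56 1.85 0.   0.72 0.25] F [-0.3  0.3  0.3] w 60.4
```

View pics/w4.png

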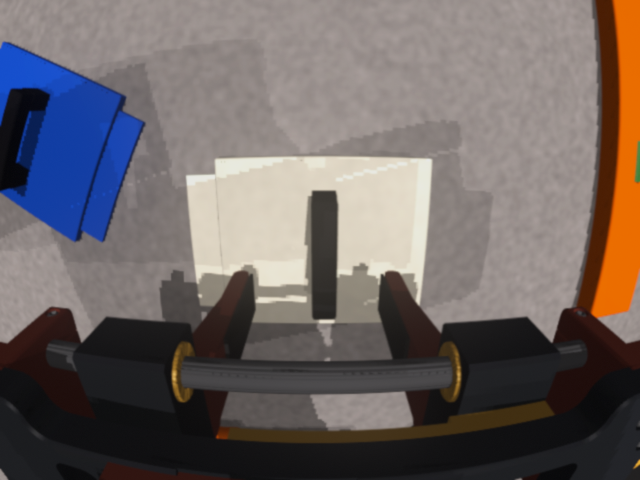

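View pics/s4_c280_240.png

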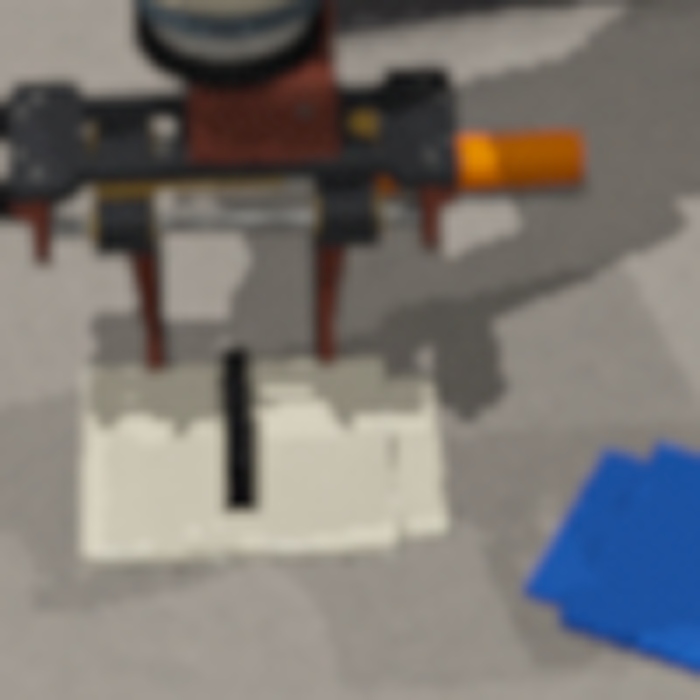

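```bash
python3 -m pendant '[{"dp":[0,0.005,-0.03],"turn":[0,0,0],"claw":0.05},{"dp":[0,0.005,-0.051],"turn":[0,0,0],"claw":0.05},{"dp":[0,0.005,-0.051],"turn":[0,0,0],"claw":0.03},{"dp":[0,0.005,-0.051],"turn":[0,0,0],"claw":0},{"dp":[0,0.005,-0.051],"turn":[0,0,0],"claw":0},{"dp":[0,0.005,-0.051],"turn":[0,0,0],"claw":0},{"dp":[0,0.005,-0.051],"turn":[0,0,0],"claw":0}]'; python3 -c "
from h import *
go([538.8,180.5,13],.044,0)
"
```

```text
t: 4.2
ee_pos: [539.0, 180.9, 14.7]
orientation: [2.171, 2.269, 0.01]
ft_force: [-0.4, -0.2, 6.9]
width: 13.7
t 4.2 dp(m) [-0.0002, -0.0004, -0.0017] turn [-0.0039, 0.0054, -0.0004] q [0.3  0.65 1.86 0.   0.63 0.25] F [-0.4 -0.2  6.9] w 13.7
```

```bash
cat >> h.py <<'E'
SL=dict(p=np.array([355.,-208.1,55.3]),yaw=.238,pit=np.radians(15))
def covtcp(xt,zt,al,loc=(85,0,14.2),y=0):
    a=np.radians(al); S=R.from_euler('ZY',[SL['yaw'],-SL['pit']]).as_matrix()
    C=R.from_euler('ZY',[SL['yaw'],-SL['pit']-a]).as_matrix()
    return S@[xt,y,zt]+SL['p']+C@np.array(loc), SL['yaw'], SL['pit']+a
def goc(xt,zt,al,**k):
    q=covtcp(xt,zt,al,**k); print(xt,zt,al,'tcp',q[0].round(1)); go(*q)
E
python3 -m pendant '[{"dp":[0,0,0.03],"turn":[0,0,0],"claw":0},{"dp":[0,0,0.08],"turn":[0,0,0],"claw":0},{"dp":[0,0,0.13],"turn":[0,0,0],"claw":0},{"dp":[0,-0.03,0.18],"turn":[0,0,0],"claw":0},{"dp":[0,-0.06,0.22],"turn":[0,0,0],"claw":0}]'; python3 -c "
from h import *
snap('wrist','w5')
goc(28,9,17);q=covtcp(28,9,17); go(q[0]+[-10,0,90],q[1],q[2])
"
```

```text
t: 4.7
ee_pos: [537.8, 125.6, 229.1]
orientation: [2.169, 2.272, 0.009]
ft_force: [1.4, -0.3, -3.2]
width: 13.9
w5 {'fov_y': 65.70646984690485, 'cx': 316.26060070483874, 'cy': 231.09997010546877, 'xyz': [533.10898762474, 205.17502408560696, 391.0402019225652], 'rotation': [-0.2944894936740795, -0.01151037838643684, 0.045225865678466905]}
28 9 17 tcp [ 441.8 -187.1  128.3]
t 4.75 dp(m) [-0.099, -0.3094, -0.1071] turn [0.0748, -0.5415, 0.1875] q [0.2  0.3  1.78 0.   1.04 0.16] F [ 1.3 -3.   1.7] w 13.8
t 4.75 dp(m) [-0.109, -0.3094, -0.0171] turn [0.0748, -0.5415, 0.1875] q [0.2  0.3  1.78 0.   1.04 0.16] F [ 1.3 -3.   1.7] w 13.8
```

View pics/w5.png

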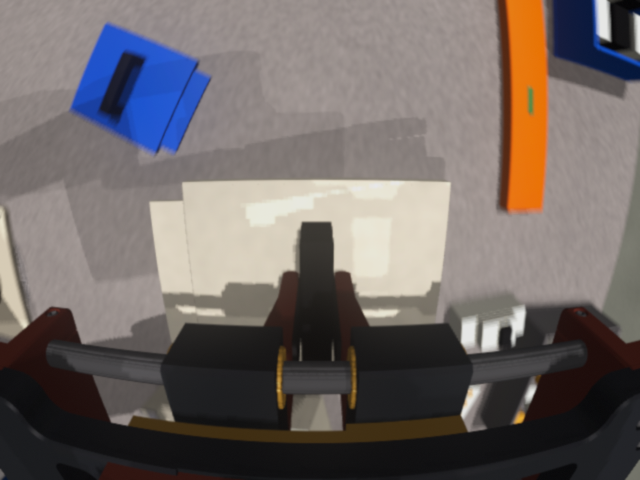

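Run:
```python
from h import *
w=load('w5')
ow=(w,True,[[20,55,8],[150,55,8],[0,45,4],[78,35,38],[92,35,38]],np.array([[183,182],[450,182],[151,202],[302,223],[333,223]]))
p,r=fit([ow],[453,125,215,.044,0],[0,1,2,3,4]); print(p.round(3)); print(r.round(1).tolist())
p,r=fit([ow],[453,125,215,.044,0],[0,1,2,3]); print(p.round(3)); print(r.round(1).tolist())
M=R.from_euler('ZY',[p[3],-p[4]]).as_matrix(); pe,Rt,o=cur(); print('tcp local',(M.T@(pe-p[:3])).round(1),pe)
```

```text
[4.56590e+02 1.19172e+02 2.10538e+02 1.21000e-01 1.00000e-03]
[[-0.7, -2.3], [-1.1, -22.3], [1.8, -0.4], [-0.7, 4.3], [3.3, 1.7]]
[4.56560e+02 1.19182e+02 2.10582e+02 1.21000e-01 0.00000e+00]
[[-0.7, -2.3], [-1.1, -22.2], [1.7, -0.4], [-0.6, 4.3], [3.4, 1.8]]
tcp local [84.  -7.  24.8] [540.79465836 122.33188239 235.40586398]
```

Run:
```python
from h import *
crop('w5',130,170,470,330,2)
w=load('w5')
L=np.array([[20,55,8],[150,55,8],[0,45,4],[78,35,38],[92,35,38]]);uv=np.array([[183,182],[450,182],[151,202],[302,223],[333,223]])
for z in (212,215,218):
  for y in(120,124,128):
    M=R.from_euler('Z',[.046]).as_matrix()[0] if 0 else R.from_euler('z',.046).as_matrix()
    q=proj(L@M.T+np.array([453,y,z]),w,True); print(z,y,(q-uv).round(1).tolist())
```

```text
212 120 [[-0.4, -1.1], [0.5, -1.3], [0.2, -1.9], [-2.3, 16.7], [1.7, 16.7]]
212 124 [[-0.7, -9.3], [1.4, -9.3], [-0.3, -9.5], [-2.0, 7.2], [2.3, 7.1]]
212 128 [[-0.8, -17.5], [2.2, -17.5], [-0.6, -17.2], [-1.6, -2.6], [2.9, -2.6]]
215 120 [[-2.5, -0.1], [2.6, -0.2], [-2.2, -0.6], [-2.6, 19.1], [2.1, 19.1]]
215 124 [[-2.8, -8.4], [3.5, -8.4], [-2.6, -8.3], [-2.3, 9.4], [2.7, 9.3]]
215 128 [[-2.9, -16.7], [4.4, -16.7], [-3.0, -16.1], [-1.9, -0.5], [3.4, -0.6]]
218 120 [[-4.7, 0.9], [4.8, 0.8], [-4.6, 0.7], [-2.9, 21.6], [2.5, 21.6]]
218 124 [[-4.9, -7.5], [5.8, -7.5], [-5.1, -7.1], [-2.6, 11.7], [3.2, 11.6]]
218 128 [[-5.1, -15.9], [6.7, -15.9], [-5.5, -15.0], [-2.2, 1.6], [3.8, 1.6]]
```

View pics/w5_c130_170.png

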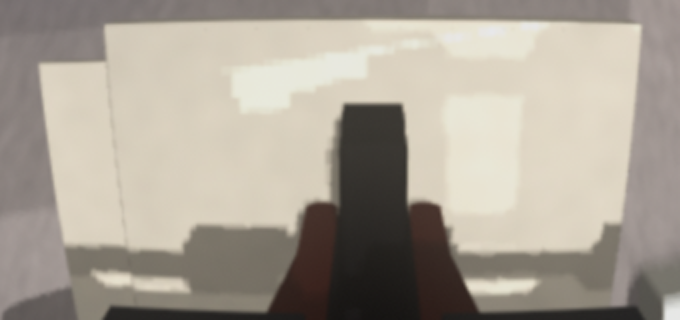

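Run:
```python
from h import *
w=load('w5')
L=np.array([[20,55,8],[150,55,8],[0,45,4],[78,35,38],[92,35,38]]);uv=np.array([[182.5,182],[450,182],[150,201.5],[302,222],[332,222]])
def lines(q):
    M=R.from_euler('ZYX',q[3:6]).as_matrix(); f=lambda P:proj(np.array(P)@M.T+q[:3],w,True)
    o=[(f(L)-uv).ravel()]
    for A,B,us in(([20,55,8],[20,-30,8],[[192,252],[197,320]]),([150,55,8],[150,-40,8],[[444,240],[440,295]]),([0,45,4],[0,-40,4],[[159,260],[166,310]])):
        S=f(np.linspace(A,B,60))
        for u in us:
            i=np.argmin(((S-u)**2).sum(1)); i=min(max(i,1),58); d=S[i+1]-S[i-1]; d=d/np.linalg.norm(d); o.append([d[0]*(u-S[i])[1]-d[1]*(u-S[i])[0]])
    return np.concatenate(o)
for mask in ([0,1,2,3],[0,1,2,3,5],[0,1,2,3,4,5]):
    x0=np.array([453,120,212,.046,0,0.])
    def g(v): q=x0.copy(); q[mask]=v; return lines(q)
    r=least_squares(g,x0[mask],x_scale=[10 if m<3 else .05 for m in mask]); print(mask,r.x.round(3),r.fun.round(1).tolist())
```

```text
[0, 1, 2, 3] [4.53108e+02 1.21933e+02 2.10396e+02 6.00000e-02] [-0.3, -6.1, -1.2, -10.0, 1.3, -5.6, -3.0, 9.3, 1.8, 8.8, -1.8, 3.2, -0.1, -2.1, 0.9, 2.7]
[0, 1, 2, 3, 5] [ 4.53496e+02  1.18487e+02  2.15222e+02  5.70000e-02 -1.70000e-01] [3.9, -1.7, -4.1, -4.7, 4.7, -0.4, -2.3, 2.8, 2.4, 2.4, -2.5, -1.7, 0.8, 1.9, -0.7, -2.6]
[0, 1, 2, 3, 4, 5] [ 4.53503e+02  1.18491e+02  2.15318e+02  5.70000e-02  2.00000e-03
 -1.70000e-01] [3.9, -1.7, -4.2, -4.7, 4.6, -0.3, -2.1, 2.8, 2.6, 2.4, -2.5, -1.6, 0.8, 1.8, -0.8, -2.7]
```

Run:
```python
from h import *
w=load('w4')
L=np.array([[20,55,8],[150,55,8],[0,45,4],[78,35,38],[92,35,38],[92,-35,38],[78,-35,38]]);uv=np.array([[216,159],[432,158],[187,176],[313,191],[338,191],[336,318],[313,318]])
x0=np.array([453,178,0,.046,0,0.])
for mask in ([0,1,3],[0,1,2,3,5],[0,1,2,3,4,5]):
    def g(v):
        q=x0.copy(); q[mask]=v; return (proj(L@R.from_euler('ZYX',q[3:6]).as_matrix().T+q[:3],w,True)-uv).ravel()
    r=least_squares(g,x0[mask],x_scale=[10 if m<3 else .05 for m in mask]); print(mask,r.x.round(3),r.fun.round(1).tolist())
# TCP projection with both
for n,tcp in(('w4',[537.5,175,61.5]),('w5',[540,123,233]),('w3',[536,180,184])): print(n,proj([tcp],load(n),True))
```

```text
[0, 1, 3] [4.55220e+02 1.76835e+02 5.50000e-02] [-2.1, -3.5, 0.7, -4.5, -0.9, -3.4, -1.5, 5.6, 1.0, 5.4, 2.0, -0.9, 0.5, -0.5]
[0, 1, 2, 3, 5] [ 4.55019e+02  1.74507e+02  2.27800e+00  4.80000e-02 -1.41000e-01] [0.6, -1.3, -2.0, -0.9, 1.5, -0.9, -1.6, 0.3, 0.6, 0.3, 1.7, 1.0, -0.6, 1.2]
[0, 1, 2, 3, 4, 5] [ 4.54954e+02  1.74542e+02  2.44000e+00  4.70000e-02  3.00000e-03
 -1.42000e-01] [0.6, -1.3, -2.2, -0.8, 1.3, -0.9, -1.5, 0.3, 0.7, 0.3, 1.7, 1.0, -0.6, 1.2]
w4 [[320.59886619 290.85008967]]
w5 [[321.15934473 300.20519783]]
w3 [[318.27203669 289.75026067]]
```

```bash
python3 -m pendant '[{"dp":[-0.115,-0.31,0.01],"turn":[0.075,-0.5415,0.1875],"claw":0},{"dp":[-0.115,-0.31,0.01],"turn":[0.075,-0.5415,0.1875],"claw":0},{"dp":[-0.115,-0.31,0.01],"turn":[0.075,-0.5415,0.1875],"claw":0},{"dp":[-0.115,-0.31,0.01],"turn":[0.075,-0.5415,0.1875],"claw":0},{"dp":[-0.115,-0.31,0.01],"turn":[0.075,-0.5415,0.1875],"claw":0},{"dp":[-0.115,-0.31,0.01],"turn":[0.075,-0.5415,0.1875],"claw":0},{"dp":[-0.115,-0.31,0.01],"turn":[0.075,-0.5415,0.1875],"claw":0},{"dp":[-0.115,-0.31,0.01],"turn":[0.075,-0.5415,0.1875],"claw":0}]'; python3 -c "
from h import *
q=covtcp(28,9,17); go(q[0]+[0,0,50],q[1],q[2]); snap('side','s6'); go(q[0]+[0,0,50],q[1],q[2]); crop('s6',280,130,420,260,5)
"
```

```text
t: 5.55
ee_pos: [433.8, -150.2, 235.1]
orientation: [1.691, 2.154, 0.609]
ft_force: [0.9, 0.4, -3.5]
width: 14.2
t 5.55 dp(m) [0.008, -0.0369, -0.0567] turn [0.0008, -0.0085, -0.002] q [-0.63  0.03  2.25  0.76  0.62 -1.45] F [ 0.9  0.4 -3.5] w 14.2
s6 {'fov_y': 46.91917856849355, 'cx': 316.1098056897775, 'cy': 237.97025294964342, 'xyz': [491.8232028959617, 1335.594726134373, 1177.7701968200597], 'rotation': [-0.03736437006415765, 1.36365258473938, 2.82945550191627]}
t 5.6 dp(m) [0.0089, -0.0278, -0.0577] turn [0.0063, -0.0068, 0.0085] q [-0.65  0.04  2.25  0.75  0.63 -1.45] F [ 1.  -4.2 -2.7] w 14.3
```

View pics/s6_c280_130.png

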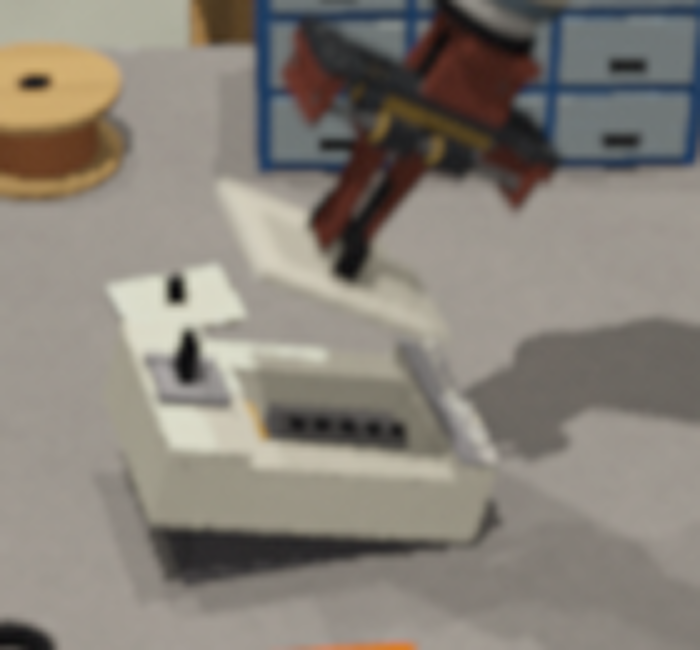

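```bash
python3 -m pendant '[{"dp":[0.005,-0.02,-0.02],"turn":[0,0,0],"claw":0},{"dp":[0.005,-0.02,-0.03],"turn":[0,0,0],"claw":0},{"dp":[0.005,-0.02,-0.03],"turn":[0,0,0],"claw":0}]'; python3 -c "
from h import *
goc(28,9,17);snap('wrist','w7'); goc(28,9,17);snap('top','t7');goc(28,9,17);crop('t7',335,190,445,340,5)
"
```

```text
t: 5.9
ee_pos: [439.4, -170.2, 203.9]
orientation: [1.698, 2.153, 0.607]
ft_force: [0.4, 0.0, -2.5]
width: 13.9
28 9 17 tcp [ 441.8 -187.1  128.3]
t 5.9 dp(m) [0.0024, -0.0169, -0.0755] turn [-0.0008, -0.0119, 0.0016] q [-0.67  0.13  2.25  0.85  0.58 -1.58] F [ 0.4  0.  -2.5] w 13.9
w7 {'fov_y': 65.70646984690485, 'cx': 316.26060070483874, 'cy': 231.09997010546877, 'xyz': [338.3687680977042, -112.41991273227441, 342.1538245983483], 'rotation': [-0.22114442910990956, -0.5734788961471775, 0.14652869225978676]}
28 9 17 tcp [ 441.8 -187.1  128.3]
t 5.95 dp(m) [0.002, -0.0173, -0.0762] turn [-0.0004, -0.0111, 0.0005] q [-0.67  0.12  2.25  0.85  0.58 -1.58] F [-0.4 -0.  -1.6] w 13.8
t7 {'fov_y': 57.58314343083986, 'cx': 315.36827033568653, 'cy': 234.10440234543034, 'xyz': [422.4969099991294, 15.241256459958192, 1098.0640595189143], 'rotation': [0.07049042713606408, -0.11486982469007559, -1.5412536536016914]}
28 9 17 tcp [ 441.8 -187.1  128.3]
t 6.0 dp(m) [0.0015, -0.0174, -0.0768] turn [0.0004, -0.01, -0.0004] q [-0.67  0.12  2.25  0.85  0.58 -1.58] F [ 0.4 -0.8 -2.9] w 13.8
```

View pics/w7.png

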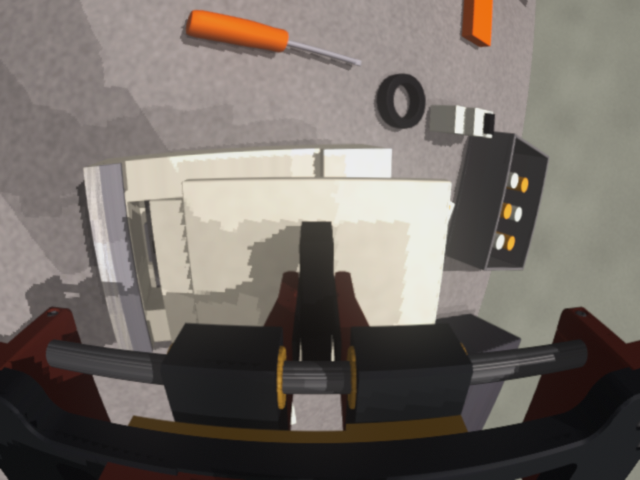

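View pics/t7_c335_190.png

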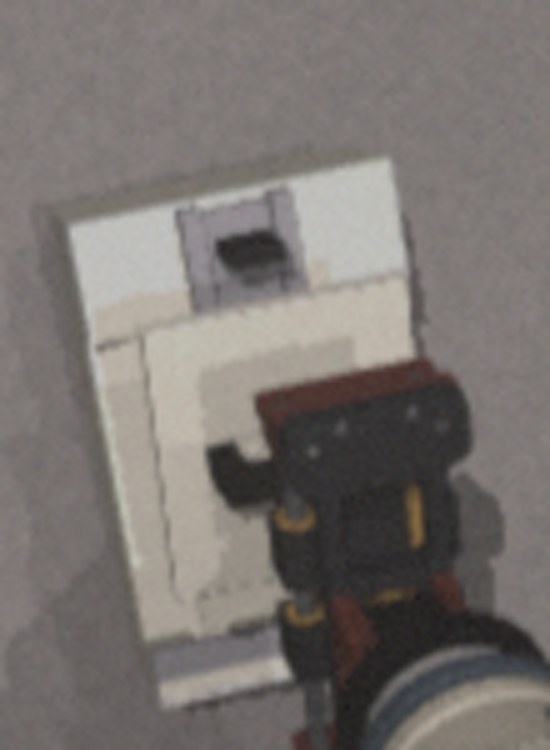

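```bash
python3 -m pendant '[{"dp":[0.0015,-0.0174,-0.04],"turn":[0,-0.01,0],"claw":0},{"dp":[0.0015,-0.0174,-0.06],"turn":[0,-0.01,0],"claw":0},{"dp":[0.0015,-0.0174,-0.077],"turn":[0,-0.01,0],"claw":0},{"dp":[0.0015,-0.0174,-0.077],"turn":[0,-0.01,0],"claw":0}]'; python3 -c "
from h import *
snap('wrist','w8'); snap('side','s8');goc(28,9,17);goc(4,2,17);crop('s8',280,130,420,260,5);crop('w8',60,130,360,360,2)
"
```

```text
t: 6.4
ee_pos: [441.6, -186.3, 127.1]
orientation: [1.688, 2.148, 0.616]
ft_force: [-0.5, -0.4, -2.7]
width: 13.8
w8 {'fov_y': 65.70646984690485, 'cx': 316.26060070483874, 'cy': 231.09997010546877, 'xyz': [338.97449123382813, -128.86583245948438, 264.3134256112133], 'rotation': [-0.22129396263800152, -0.5842220511033834, 0.14803261564073125]}
s8 {'fov_y': 46.91917856849355, 'cx': 316.1098056897775, 'cy': 237.97025294964342, 'xyz': [491.8232028959617, 1335.594726134373, 1177.7701968200597], 'rotation': [-0.03736437006415765, 1.36365258473938, 2.82945550191627]}
28 9 17 tcp [ 441.8 -187.1  128.3]
t 6.5 dp(m) [-0.0007, 0.0, -0.0006] turn [0.001, 0.0012, -0.0011] q [-0.71  0.32  2.28  1.19  0.48 -2.02] F [-0.2  0.2 -1.6] w 13.7
4 2 17 tcp [ 421.  -192.1  115.4]
t 6.5 dp(m) [-0.0215, -0.005, -0.0135] turn [0.001, 0.0012, -0.0011] q [-0.71  0.32  2.28  1.19  0.48 -2.02] F [-0.2  0.2 -1.6] w 13.7
```

View pics/w8.png

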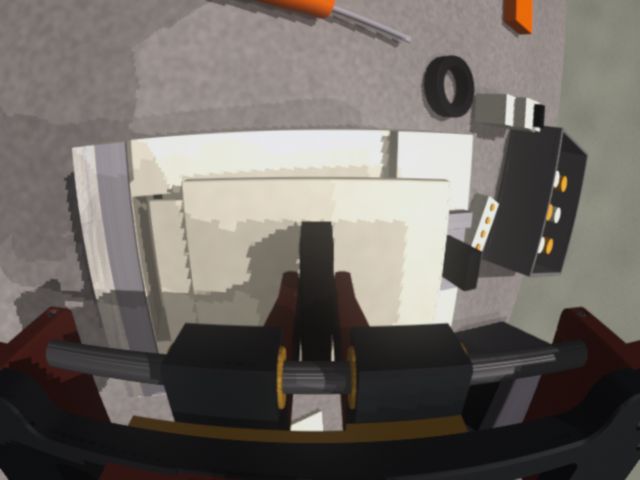

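View pics/s8_c280_130.png

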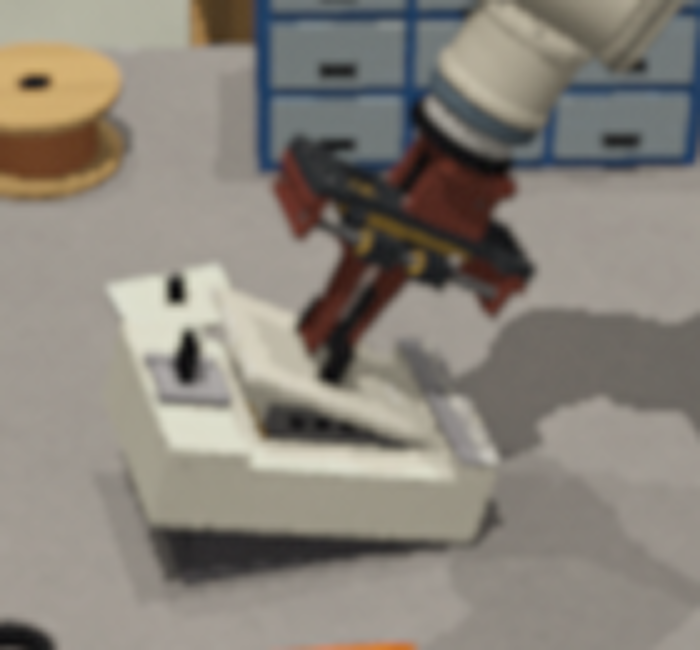

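Run:
```python
from h import *
w=load('w8')
S=R.from_euler('ZY',[SL['yaw'],-SL['pit']]).as_matrix()
f=lambda P:proj(np.array(P)@S.T+SL['p'],w,True).round(0).tolist()
print('ledge free low y75,45,0',f([[16,75,12],[16,45,12],[16,0,12]]),'open145',f([[145,45,0]]),'hdr y75',f([[162,75,10.5]]),'opening14,45',f([[14,45,0]]))
a=SL['pit']+np.radians(17);C=R.from_euler('ZY',[SL['yaw'],-a]).as_matrix(); pe,Rt,o=cur()
org=pe-C@[85,0,14.2]
g=lambda P:proj(np.array(P)@C.T+org,w,True).round(0).tolist()
print('tip y45',g([[0,45,4],[0,0,4]]),'plate',g([[20,55,8],[150,55,8]]),'bar',g([[78,35,38]]))
```

```text
ledge free low y75,45,0 [[125.0, 142.0], [130.0, 201.0], [142.0, 283.0]] open145 [[359.0, 182.0]] hdr y75 [[394.0, 132.0]] opening14,45 [[131.0, 197.0]]
tip y45 [[152.0, 200.0], [162.0, 282.0]] plate [[183.0, 180.0], [457.0, 181.0]] bar [[303.0, 241.0]]
```

View pics/w8_c60_130.png

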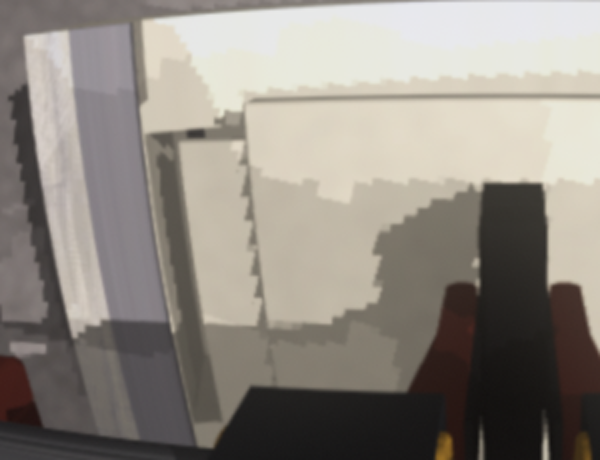

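```bash
python3 -m pendant '[{"dp":[-0.005,-0.0012,-0.003],"turn":[0,0,0],"claw":0},{"dp":[-0.010,-0.0024,-0.006],"turn":[0,0,0],"claw":0},{"dp":[-0.014,-0.0034,-0.0086],"turn":[0,0,0],"claw":0},{"dp":[-0.014,-0.0034,-0.0086],"turn":[0,0,0],"claw":0}]'; python3 -c "
from h import *
snap('wrist','w9'); snap('side','s9');goc(6,2.3,17);crop('s9',340,180,400,240,10);crop('w9',60,130,260,360,3)
"
```

```text
t: 6.9
ee_pos: [427.4, -191.1, 119.6]
orientation: [1.688, 2.145, 0.615]
ft_force: [0.0, -0.1, -3.0]
width: 13.7
w9 {'fov_y': 65.70646984690485, 'cx': 316.26060070483874, 'cy': 231.09997010546877, 'xyz': [324.57419431881146, -133.15495283915354, 256.54109672147376], 'rotation': [-0.22369462065791476, -0.5858881638721041, 0.1465694540112154]}
s9 {'fov_y': 46.91917856849355, 'cx': 316.1098056897775, 'cy': 237.97025294964342, 'xyz': [491.8232028959617, 1335.594726134373, 1177.7701968200597], 'rotation': [-0.03736437006415765, 1.36365258473938, 2.82945550191627]}
6 2.3 17 tcp [ 422.8 -191.7  116.2]
t 7.0 dp(m) [-0.0052, -0.0004, -0.0036] turn [0.0011, 0.001, 0.0006] q [-0.74  0.34  2.3   1.24  0.48 -2.1 ] F [-0.3 -0.2 -3.2] w 13.3
```

View pics/w9_c60_130.png

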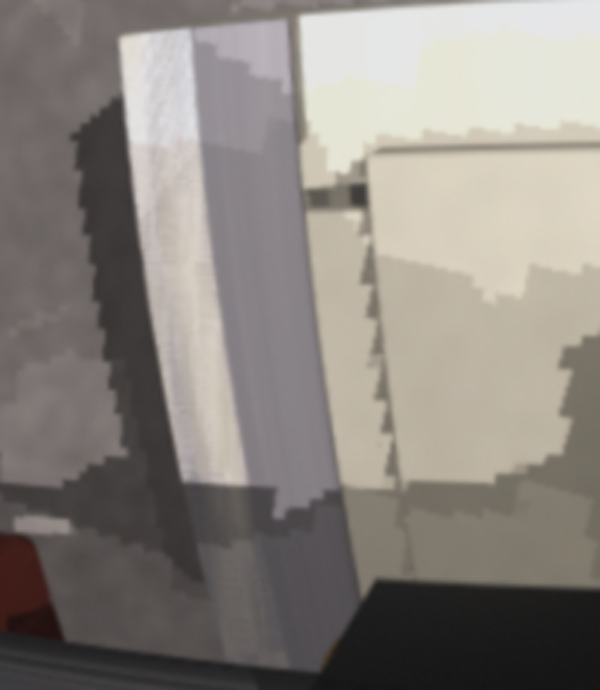

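View pics/s9_c340_180.png

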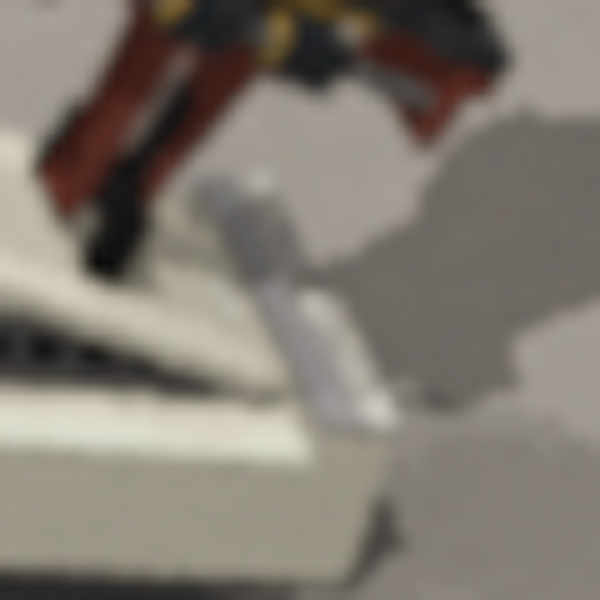

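```bash
python3 -m pendant '[{"dp":[-0.0025,-0.0005,-0.0016],"turn":[0,0,0],"claw":0},{"dp":[-0.005,-0.001,-0.0033],"turn":[0,0,0],"claw":0},{"dp":[-0.005,-0.001,-0.0033],"turn":[0,0,0],"claw":0}]'; python3 -c "
from h import *
snap('wrist','w10'); goc(6,2.3,17);goc(6,1,6);goc(6,0.5,0);crop('w10',60,130,260,360,3)
"
```

```text
t: 7.3
ee_pos: [422.8, -192.1, 116.2]
orientation: [1.687, 2.146, 0.615]
ft_force: [-1.6, 0.7, -1.5]
width: 13.8
w10 {'fov_y': 65.70646984690485, 'cx': 316.26060070483874, 'cy': 231.09997010546877, 'xyz': [320.0109897262466, -134.24749086349715, 253.13803495301283], 'rotation': [-0.22381480502629383, -0.5860531353910431, 0.14707502510636974]}
6 2.3 17 tcp [ 422.8 -191.7  116.2]
t 7.35 dp(m) [-0.0001, 0.0005, -0.0001] turn [0.0013, 0.0006, 0.0003] q [-0.75  0.34  2.31  1.26  0.48 -2.13] F [-1.7 -0.5 -2.4] w 13.8
6 1 6 tcp [ 432.6 -189.3  101.5]
t 7.35 dp(m) [0.0097, 0.0029, -0.0147] turn [-0.044, 0.1872, 0.0002] q [-0.75  0.34  2.31  1.26  0.48 -2.13] F [-1.7 -0.5 -2.4] w 13.8
6 0.5 0 tcp [ 436.7 -188.3   93.1]
t 7.35 dp(m) [0.0139, 0.0039, -0.0232] turn [-0.0687, 0.2889, 0.0001] q [-0.75  0.34  2.31  1.26  0.48 -2.13] F [-1.7 -0.5 -2.4] w 13.8
```

View pics/w10_c60_130.png

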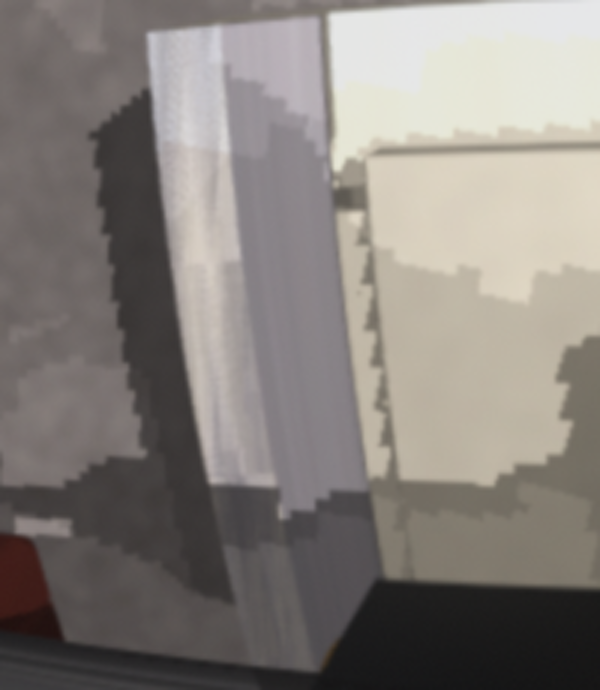

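```bash
python3 -m pendant '[{"dp":[0.0032,0.001,-0.0046],"turn":[-0.0145,0.0618,0],"claw":0},{"dp":[0.0064,0.0019,-0.0096],"turn":[-0.029,0.1236,0],"claw":0},{"dp":[0.0097,0.0029,-0.0147],"turn":[-0.044,0.1872,0],"claw":0},{"dp":[0.0097,0.0029,-0.0147],"turn":[-0.044,0.1872,0],"claw":0}]'; python3 -c "
from h import *
snap('wrist','w11'); snap('side','s11');goc(6,1,6);goc(6,0.5,2);goc(6,0,0);crop('w11',60,130,260,360,3);crop('s11',290,150,410,250,6)
"
```

```text
t: 7.75
ee_pos: [433.9, -189.0, 102.0]
orientation: [1.78, 2.27, 0.42]
ft_force: [-1.8, -0.1, 3.3]
width: 13.8
w11 {'fov_y': 65.70646984690485, 'cx': 316.26060070483874, 'cy': 231.09997010546877, 'xyz': [357.9583295981989, -124.74552452733576, 252.7737287349106], 'rotation': [-0.2502903455353204, -0.397409474477807, 0.1816686949700704]}
s11 {'fov_y': 46.91917856849355, 'cx': 316.1098056897775, 'cy': 237.97025294964342, 'xyz': [491.8232028959617, 1335.594726134373, 1177.7701968200597], 'rotation': [-0.03736437006415765, 1.36365258473938, 2.82945550191627]}
6 1 6 tcp [ 432.6 -189.3  101.5]
t 7.85 dp(m) [-0.0011, -0.0003, -0.0007] turn [0.0002, 0.0032, -0.0018] q [-0.62  0.35  2.22  0.73  0.42 -1.51] F [2.1 1.3 5.5] w 13.6
6 0.5 2 tcp [ 435.5 -188.6   95.8]
t 7.85 dp(m) [0.0018, 0.0005, -0.0065] turn [-0.0163, 0.071, -0.0019] q [-0.62  0.35  2.22  0.73  0.42 -1.51] F [2.1 1.3 5.5] w 13.6
6 0 0 tcp [ 436.8 -188.2   92.6]
t 7.85 dp(m) [0.0032, 0.0008, -0.0097] turn [-0.0246, 0.1049, -0.0019] q [-0.62  0.35  2.22  0.73  0.42 -1.51] F [2.1 1.3 5.5] w 13.6
```

View pics/w11_c60_130.png

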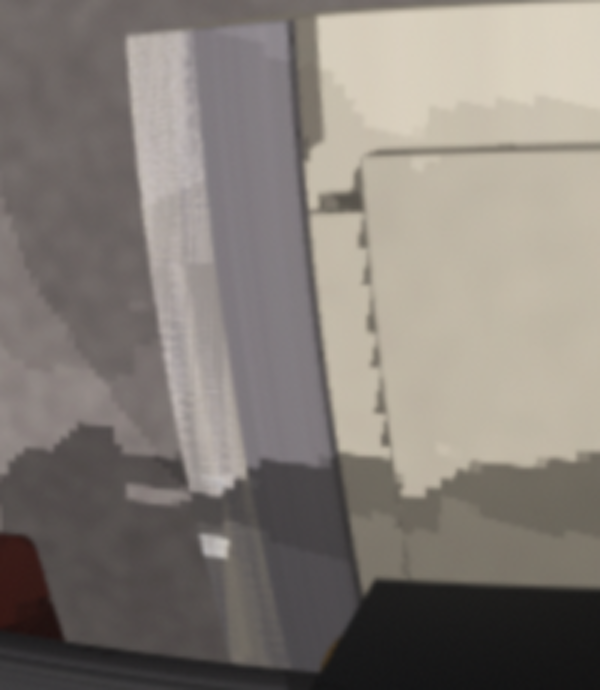

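View pics/s11_c290_150.png

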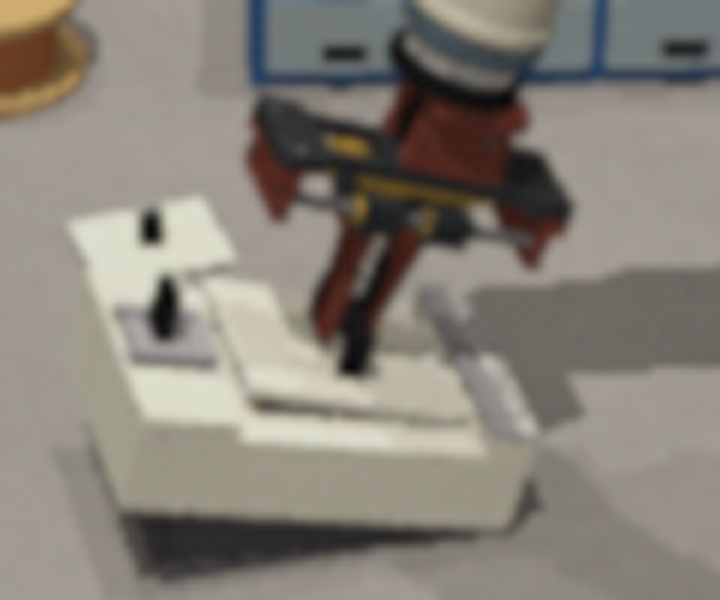

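```bash
python3 -m pendant '[{"dp":[0.0008,0.0002,-0.003],"turn":[-0.008,0.036,0],"claw":0},{"dp":[0.0015,0.0004,-0.0058],"turn":[-0.0165,0.072,0],"claw":0},{"dp":[0.0015,0.0004,-0.0058],"turn":[-0.0165,0.072,0],"claw":0}]'; python3 -c "
from h import *
goc(6,0.5,2);goc(6,1,0);snap('side','s12');snap('wrist','w12');goc(6,1,0);crop('s12',290,150,410,250,6)
"
```

```text
t: 8.15
ee_pos: [434.6, -188.6, 96.1]
orientation: [1.817, 2.313, 0.344]
ft_force: [0.2, -0.1, 3.0]
width: 13.8
6 0.5 2 tcp [ 435.5 -188.6   95.8]
t 8.15 dp(m) [0.0008, -0.0, -0.0003] turn [-0.0008, -0.0026, -0.001] q [-0.57  0.36  2.19  0.52  0.44 -1.27] F [ 0.2 -0.1  3. ] w 13.8
6 1 0 tcp [ 436.6 -188.3   93.5]
t 8.15 dp(m) [0.002, 0.0003, -0.0025] turn [-0.009, 0.0313, -0.001] q [-0.57  0.36  2.19  0.52  0.44 -1.27] F [ 0.2 -0.1  3. ] w 13.8
s12 {'fov_y': 46.91917856849355, 'cx': 316.1098056897775, 'cy': 237.97025294964342, 'xyz': [491.8232028959617, 1335.594726134373, 1177.7701968200597], 'rotation': [-0.03736437006415765, 1.36365258473938, 2.82945550191627]}
w12 {'fov_y': 65.70646984690485, 'cx': 316.26060070483874, 'cy': 231.09997010546877, 'xyz': [369.432079124945, -122.01770517285914, 250.88279521983353], 'rotation': [-0.25805318447597525, -0.3266505207160206, 0.19118606012299588]}
6 1 0 tcp [ 436.6 -188.3   93.5]
t 8.25 dp(m) [0.0021, 0.0004, -0.0027] turn [-0.009, 0.0323, -0.0002] q [-0.57  0.36  2.19  0.53  0.44 -1.27] F [1.1 0.  3.9] w 13.9
```

View pics/s12_c290_150.png

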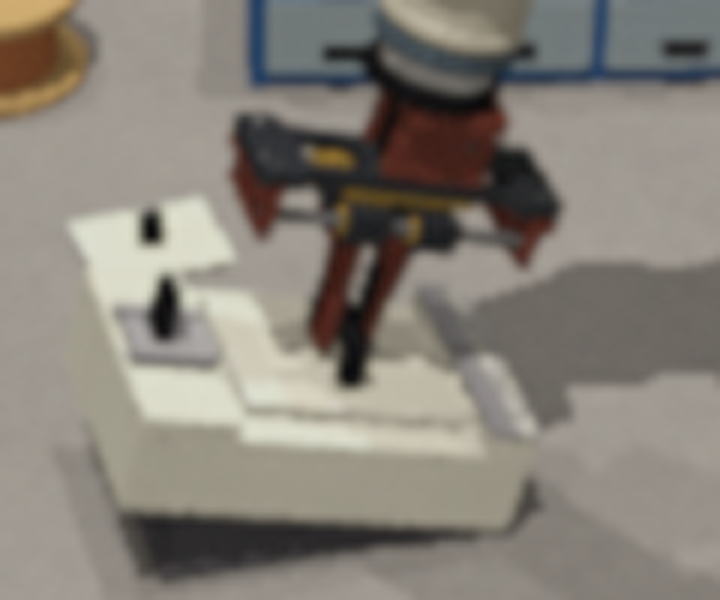

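View pics/w12.png

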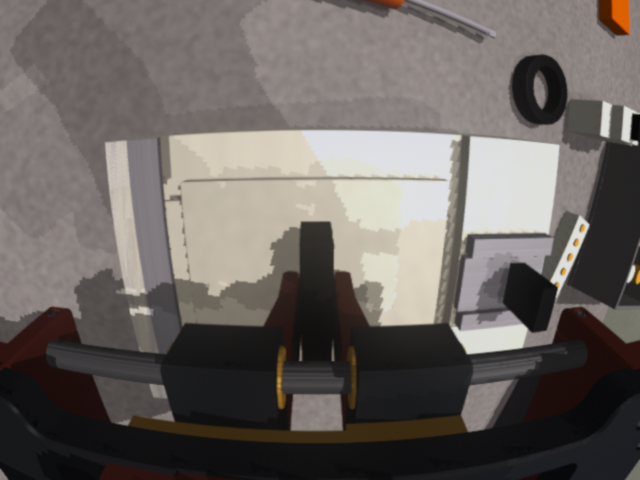

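```bash
python3 -m pendant '[{"dp":[0.001,0.0002,-0.0015],"turn":[-0.0045,0.016,0],"claw":0},{"dp":[0.0018,0.0004,-0.003],"turn":[-0.009,0.032,0],"claw":0},{"dp":[0.0018,0.0004,-0.0035],"turn":[-0.009,0.032,0],"claw":0},{"dp":[0.0018,0.0004,-0.0035],"turn":[-0.009,0.032,0],"claw":0}]'; python3 -c "
from h import *
goc(6,1,0);snap('side','s13');goc(6,1,0);crop('s13',290,150,410,250,6)
"
```

```text
t: 8.65
ee_pos: [434.7, -188.5, 93.8]
orientation: [1.832, 2.331, 0.306]
ft_force: [-18.5, -4.0, 33.8]
width: 13.7
6 1 0 tcp [ 436.6 -188.3   93.5]
t 8.65 dp(m) [0.0018, 0.0002, -0.0003] turn [0.0003, -0.0004, -0.0003] q [-0.56  0.37  2.17  0.44  0.45 -1.17] F [-18.5  -4.   33.8] w 13.7
s13 {'fov_y': 46.91917856849355, 'cx': 316.1098056897775, 'cy': 237.97025294964342, 'xyz': [491.8232028959617, 1335.594726134373, 1177.7701968200597], 'rotation': [-0.03736437006415765, 1.36365258473938, 2.82945550191627]}
6 1 0 tcp [ 436.6 -188.3   93.5]
t 8.7 dp(m) [0.0019, 0.0002, -0.0003] turn [0.0002, -0.0003, -0.0001] q [-0.56  0.37  2.17  0.44  0.45 -1.17] F [-17.4  -4.2  32.6] w 13.9
```

View pics/s13_c290_150.png

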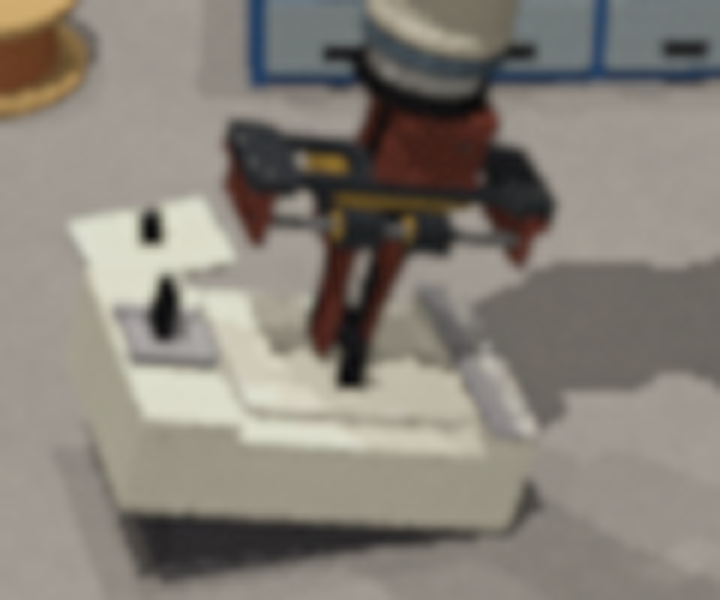

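```bash
python3 -m pendant '[{"dp":[-0.001,-0.0002,0.001],"turn":[0,0,0],"claw":0},{"dp":[-0.001,-0.0002,0.001],"turn":[0,0,0],"claw":0}]'; python3 -c "
from h import *
goc(6,1,0)"
```

```text
t: 8.9
ee_pos: [434.0, -188.3, 93.7]
orientation: [1.834, 2.331, 0.306]
ft_force: [-8.6, -2.2, 16.2]
width: 14.0
6 1 0 tcp [ 436.6 -188.3   93.5]
t 8.9 dp(m) [0.0026, 0.0, -0.0001] turn [-0.0005, -0.0016, 0.0004] q [-0.56  0.37  2.17  0.44  0.45 -1.17] F [-8.6 -2.2 16.2] w 14.0
```

```bash
python3 -m pendant '[{"dp":[0,0,0],"turn":[0,0,0],"claw":0.04},{"dp":[0,0,0],"turn":[0,0,0],"claw":0.04},{"dp":[0,0,0],"turn":[0,0,0],"claw":0.04},{"dp":[0,0,0],"turn":[0,0,0],"claw":0.04}]'; python3 -c "
from h import *
goc(6,1,0)"
```

```text
t: 9.3
ee_pos: [434.9, -188.3, 93.1]
orientation: [1.833, 2.332, 0.305]
ft_force: [0.0, 0.2, -0.7]
width: 39.2
6 1 0 tcp [ 436.6 -188.3   93.5]
t 9.3 dp(m) [0.0017, 0.0, 0.0004] turn [0.0002, -0.0022, -0.0001] q [-0.55  0.37  2.17  0.43  0.45 -1.17] F [ 0.   0.2 -0.7] w 39.2
```

```bash
python3 -m pendant '[{"dp":[-0.010,-0.0025,0.04],"turn":[0,0,0],"claw":0.04},{"dp":[-0.02,-0.005,0.08],"turn":[0,0,0],"claw":0.04},{"dp":[-0.02,-0.005,0.12],"turn":[0,0,0],"claw":0.04},{"dp":[-0.02,-0.005,0.12],"turn":[0,0,0],"claw":0.04}]'; python3 -c "
from h import *
S=R.from_euler('ZY',[SL['yaw'],-SL['pit']]).as_matrix()
snap('side','s14');snap('wrist','w14');snap('top','t14')
for z in(24,90): q=S@[194,0,z]+SL['p'];print(q.round(1));go(q,SL['yaw'],SL['pit'])
crop('s14',290,150,410,250,6);crop('t14',335,200,445,340,5)"
```

```text
t: 9.7
ee_pos: [417.6, -195.2, 218.1]
orientation: [1.827, 2.325, 0.305]
ft_force: [0.1, -0.1, -0.4]
width: 40.0
s14 {'fov_y': 46.91917856849355, 'cx': 316.1098056897775, 'cy': 237.97025294964342, 'xyz': [491.8232028959617, 1335.594726134373, 1177.7701968200597], 'rotation': [-0.03736437006415765, 1.36365258473938, 2.82945550191627]}
w14 {'fov_y': 65.70646984690485, 'cx': 316.26060070483874, 'cy': 231.09997010546877, 'xyz': [355.9360644680052, -125.75634529934379, 371.4755102303543], 'rotation': [-0.2677160043068259, -0.2965249404722794, 0.19622389015548686]}
t14 {'fov_y': 57.58314343083986, 'cx': 315.36827033568653, 'cy': 234.10440234543034, 'xyz': [422.4969099991294, 15.241256459958192, 1098.0640595189143], 'rotation': [0.07049042713606408, -0.11486982469007559, -1.5412536536016914]}
[ 531.1 -165.4  128.7]
t 9.85 dp(m) [0.1163, 0.0277, -0.0842] turn [0.0002, -0.0022, -0.0004] q [-0.59  0.11  2.12  0.28  0.75 -1.02] F [ 0.3  1.  -0.2] w 40.1
[ 514.5 -169.4  192.4]
t 9.85 dp(m) [0.0997, 0.0237, -0.0204] turn [0.0002, -0.0022, -0.0004] q [-0.59  0.11  2.12  0.28  0.75 -1.02] F [ 0.3  1.  -0.2] w 40.1
```

View pics/s14_c290_150.png

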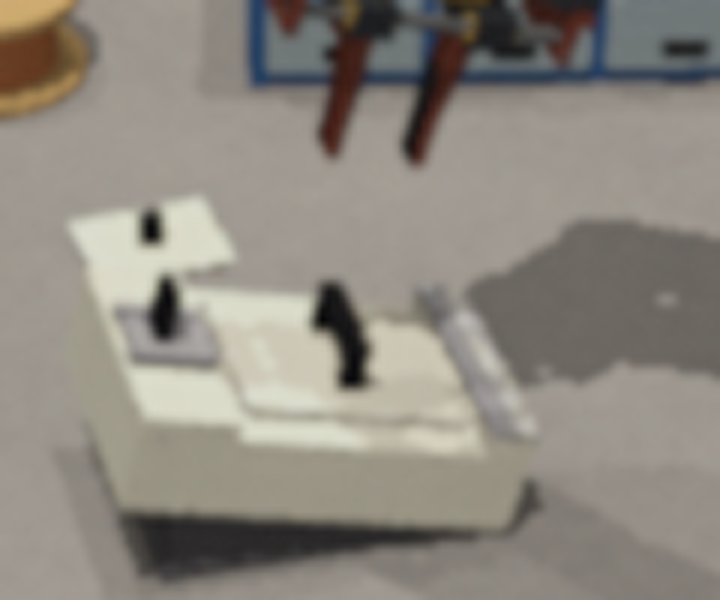

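View pics/w14.png

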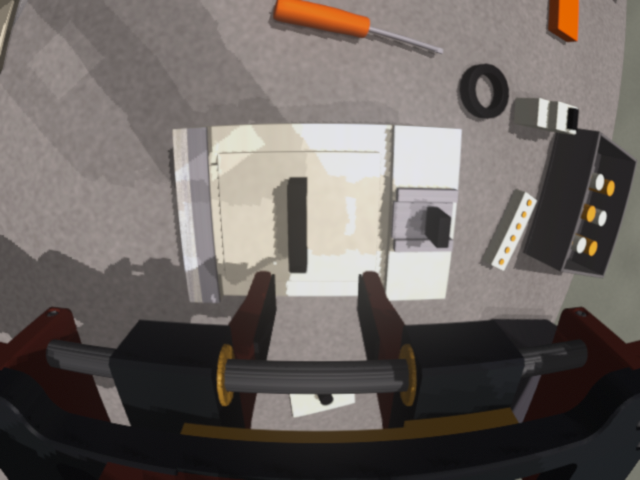

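View pics/t14_c335_200.png

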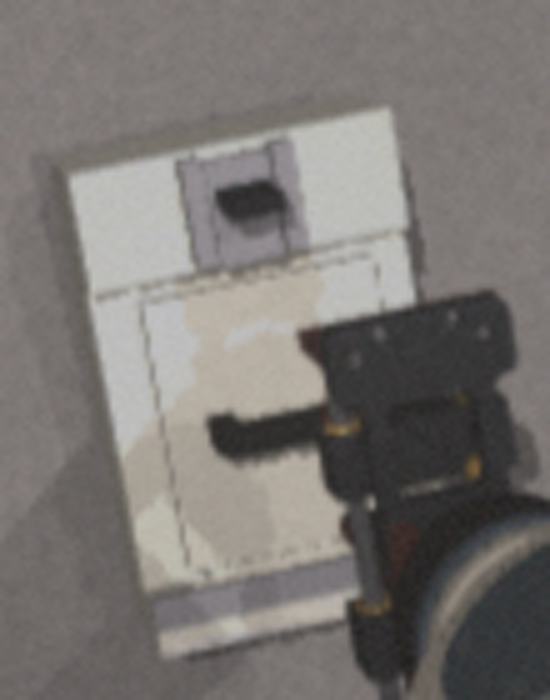

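Run:
```python
from h import *
crop('w14',385,180,465,260,8);crop('s14',300,185,335,215,16)
S=R.from_euler('ZY',[SL['yaw'],-SL['pit']]).as_matrix()
for n,fi in(('w14',1),('t14',0),('s14',0),('w2',1)):
    f=lambda P:proj(np.array(P)@S.T+SL['p'],load(n),fi).round(1).tolist()
    print(n,'top corners b195 f',f([[200,12,50],[200,-12,50],[190,12,50],[190,-12,50]]),'hdr',f([[162,75,10.5],[162,-75,10.5]]))
```

```text
w14 top corners b195 f [[450.4, 217.9], [447.0, 248.8], [437.7, 217.8], [434.6, 249.0]] hdr [[393.0, 126.6], [383.4, 300.5]]
t14 top corners b195 f [[381.2, 239.5], [391.8, 237.3], [382.0, 244.0], [392.6, 241.7]] hdr [[353.2, 258.8], [416.8, 245.1]]
s14 top corners b195 f [[316.5, 198.7], [314.9, 194.7], [319.4, 198.9], [317.8, 194.9]] hdr [[329.2, 220.4], [318.6, 195.2]]
w2 top corners b195 f [[405.5, 197.3], [406.7, 231.0], [390.9, 197.7], [392.5, 231.2]] hdr [[352.7, 107.8], [366.1, 286.2]]
```

View pics/w14_c385_180.png

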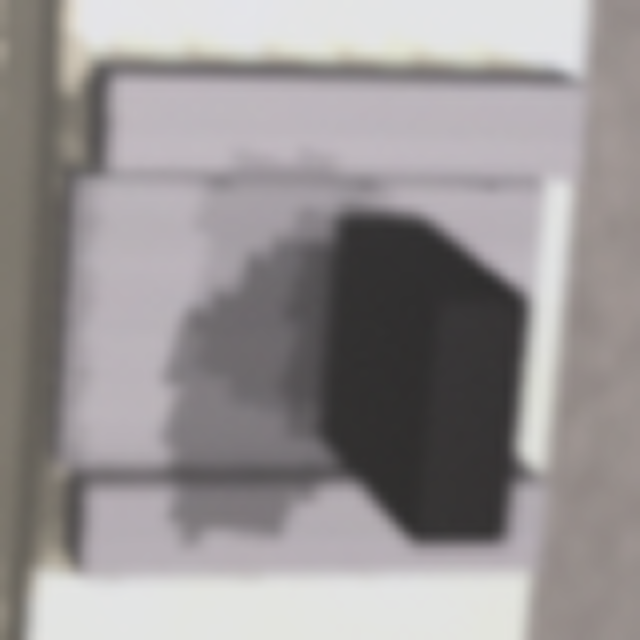

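View pics/s14_c300_185.png

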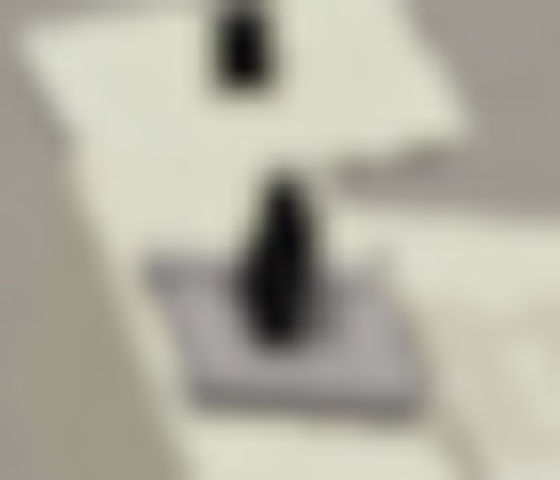

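```bash
python3 -m pendant '[{"dp":[0.05,0.012,0],"turn":[0,0,0],"claw":0.04},{"dp":[0.101,0.024,0],"turn":[0,0,0],"claw":0.04},{"dp":[0.101,0.024,-0.02],"turn":[0,0,0],"claw":0.04},{"dp":[0.101,0.024,-0.02],"turn":[0,0,0],"claw":0.04}]'; python3 -c "
from h import *
S=R.from_euler('ZY',[SL['yaw'],-SL['pit']]).as_matrix()
snap('side','s15');snap('wrist','w15')
for z in(26,90): q=S@[195.5,0,z]+SL['p'];print(q.round(1));go(q,SL['yaw'],SL['pit'])
crop('s15',270,130,390,230,6)"
```

```text
t: 10.25
ee_pos: [514.7, -167.6, 189.1]
orientation: [1.836, 2.339, 0.303]
ft_force: [-0.8, 0.1, -0.5]
width: 40.3
s15 {'fov_y': 46.91917856849355, 'cx': 316.1098056897775, 'cy': 237.97025294964342, 'xyz': [491.8232028959617, 1335.594726134373, 1177.7701968200597], 'rotation': [-0.03736437006415765, 1.36365258473938, 2.82945550191627]}
w15 {'fov_y': 65.70646984690485, 'cx': 316.26060070483874, 'cy': 231.09997010546877, 'xyz': [455.31825270446706, -100.45174845313419, 346.9257765077761], 'rotation': [-0.2603584168005297, -0.285948560437972, 0.198009724932719]}
[ 532.  -165.2  131. ]
t 10.35 dp(m) [0.0177, 0.0034, -0.0602] turn [-0.0016, -0.0067, -0.0006] q [-0.43  0.27  1.98  0.25  0.71 -0.84] F [-0.6  0.4  0. ] w 40.1
[ 515.9 -169.1  192.8]
t 10.35 dp(m) [0.0016, -0.0005, 0.0016] turn [-0.0016, -0.0067, -0.0006] q [-0.43  0.27  1.98  0.25  0.71 -0.84] F [-0.6  0.4  0. ] w 40.1
```

View pics/s15_c270_130.png

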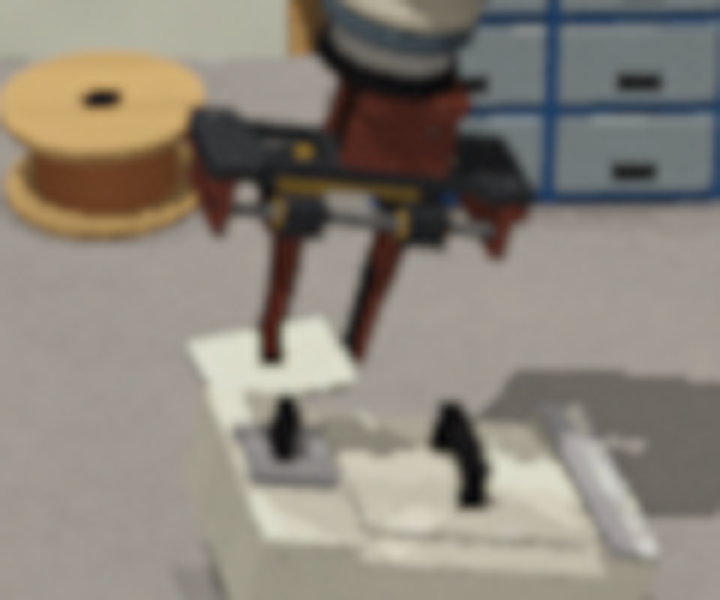

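View pics/w15.png

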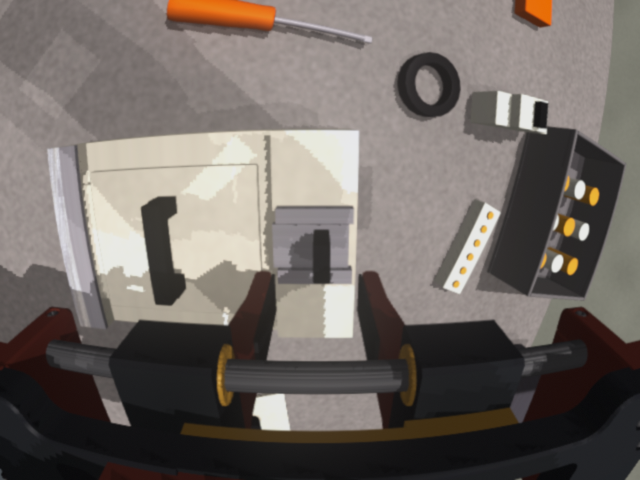

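```bash
python3 -m pendant '[{"dp":[0.009,0.0018,-0.032],"turn":[0,-0.004,0],"claw":0.04},{"dp":[0.0168,0.0034,-0.060],"turn":[0,-0.004,0],"claw":0.04},{"dp":[0.0168,0.0034,-0.060],"turn":[0,-0.004,0],"claw":0.04}]'; python3 -c "
from h import *
S=R.from_euler('ZY',[SL['yaw'],-SL['pit']]).as_matrix()
snap('side','s16')
q=S@[195.5,0,26]+SL['p'];go(q,SL['yaw'],SL['pit']); print((S.T@(cur()[0]-SL['p'])).round(1))
crop('s16',270,130,390,230,6)"
```

```text
t: 10.65
ee_pos: [530.4, -165.4, 130.5]
orientation: [1.836, 2.333, 0.306]
ft_force: [0.4, -0.3, 0.7]
width: 39.7
s16 {'fov_y': 46.91917856849355, 'cx': 316.1098056897775, 'cy': 237.97025294964342, 'xyz': [491.8232028959617, 1335.594726134373, 1177.7701968200597], 'rotation': [-0.03736437006415765, 1.36365258473938, 2.82945550191627]}
t 10.7 dp(m) [0.0009, 0.0006, -0.0012] turn [-0.0011, -0.0018, 0.0004] q [-0.41  0.38  1.99  0.29  0.58 -0.88] F [0.  0.3 0.7] w 39.6
[194.8  -0.4  27.4]
```

View pics/s16_c270_130.png

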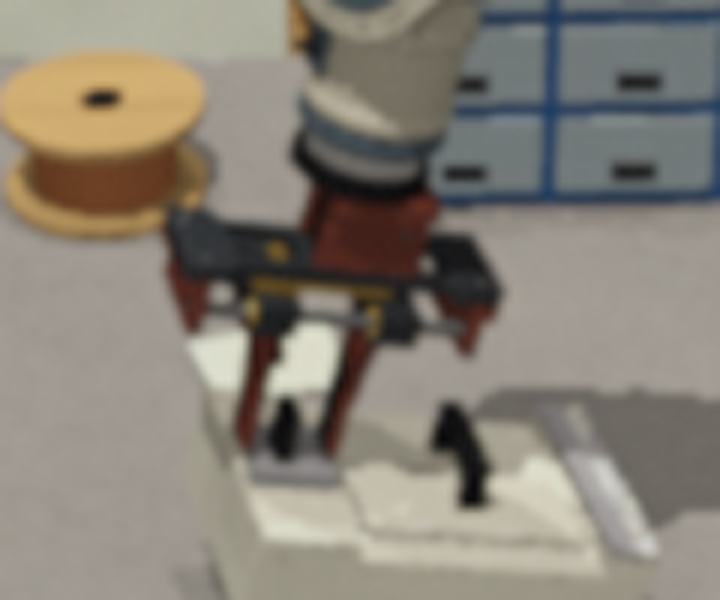

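```bash
python3 -m pendant '[{"dp":[0,0,0],"turn":[0,0,0],"claw":0},{"dp":[0,0,0],"turn":[0,0,0],"claw":0},{"dp":[0,0,0],"turn":[0,0,0],"claw":0},{"dp":[0,0,0],"turn":[0,0,0],"claw":0}]'; python3 -c "
from h import *
S=R.from_euler('ZY',[SL['yaw'],-SL['pit']]).as_matrix()
p,M,o=cur(); print((S.T@(p-SL['p'])).round(1),(S.T@o['ft_force']).round(1),o['width'])"
```

```text
t: 11.1
ee_pos: [533.1, -166.4, 134.4]
orientation: [1.83, 2.327, 0.308]
ft_force: [-0.7, -1.1, 0.9]
width: 11.6
[197.2  -1.4  29.1] [-0.7 -0.9  1.1] 11.649214075644078
```

```bash
python3 -m pendant '[{"dp":[-0.0047,-0.0011,-0.0013],"turn":[0,0,0],"claw":0},{"dp":[-0.0094,-0.0023,-0.0026],"turn":[0,0,0],"claw":0},{"dp":[-0.0141,-0.0034,-0.0039],"turn":[0,0,0],"claw":0},{"dp":[-0.0188,-0.0046,-0.0052],"turn":[0,0,0],"claw":0},{"dp":[-0.0188,-0.0046,-0.0052],"turn":[0,0,0],"claw":0}]'; python3 -c "
from h import *
S=R.from_euler('ZY',[SL['yaw'],-SL['pit']]).as_matrix()
p,M,o=cur(); print((S.T@(p-SL['p'])).round(1),(S.T@o['ft_force']).round(1),o['width'])"
```

```text
t: 11.6
ee_pos: [513.8, -171.1, 129.0]
orientation: [1.83, 2.328, 0.308]
ft_force: [-3.9, -1.3, 7.8]
width: 9.4
[176.6  -1.5  29. ] [-2.  -0.4  8.6] 9.385506384937736
```

```bash
python3 -m pendant '[{"dp":[-0.0028,-0.0007,-0.0008],"turn":[0,0,0],"claw":0},{"dp":[-0.0047,-0.0011,-0.0013],"turn":[0,0,0],"claw":0},{"dp":[-0.0047,-0.0011,-0.0013],"turn":[0,0,0],"claw":0}]'; python3 -c "
from h import *
S=R.from_euler('ZY',[SL['yaw'],-SL['pit']]).as_matrix()
p,M,o=cur(); print((S.T@(p-SL['p'])).round(1),(S.T@o['ft_force']).round(1),o['width'])
snap('side','s17');crop('s17',270,130,390,230,6)"
```

```text
t: 11.9
ee_pos: [509.5, -172.1, 127.8]
orientation: [1.83, 2.327, 0.308]
ft_force: [-2.5, 0.3, 8.1]
width: 9.8
[172.   -1.5  29. ] [-0.2  0.8  8.5] 9.833996423608346
s17 {'fov_y': 46.91917856849355, 'cx': 316.1098056897775, 'cy': 237.97025294964342, 'xyz': [491.8232028959617, 1335.594726134373, 1177.7701968200597], 'rotation': [-0.03736437006415765, 1.36365258473938, 2.82945550191627]}
```

View pics/s17_c270_130.png

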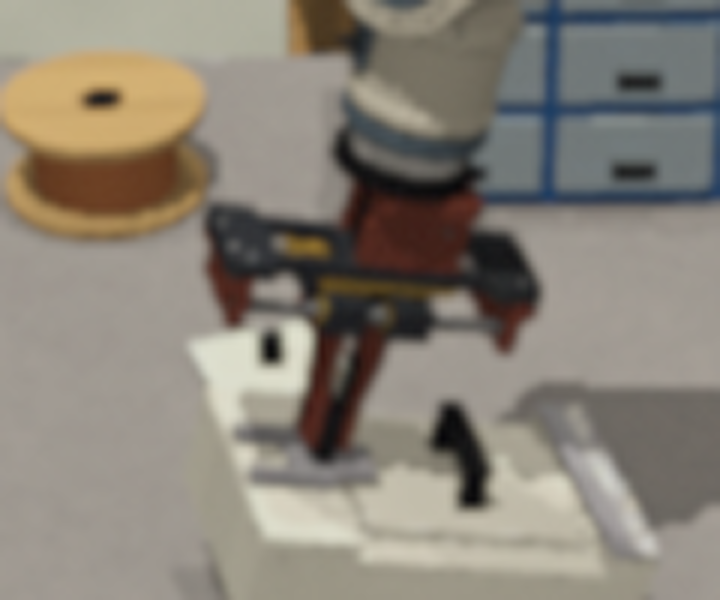

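```bash
python3 -m pendant '[{"dp":[-0.0014,-0.0003,-0.0004],"turn":[0,0,0],"claw":0},{"dp":[-0.0028,-0.0007,-0.0008],"turn":[0,0,0],"claw":0},{"dp":[-0.0028,-0.0007,-0.0008],"turn":[0,0,0],"claw":0}]'; python3 -c "
from h import *
S=R.from_euler('ZY',[SL['yaw'],-SL['pit']]).as_matrix()
p,M,o=cur(); print((S.T@(p-SL['p'])).round(1),(S.T@o['ft_force']).round(1),o['width'])"
```

```text
t: 12.25
ee_pos: [509.0, -172.4, 127.8]
orientation: [1.829, 2.324, 0.312]
ft_force: [8.5, 7.7, 5.4]
width: 9.6
[171.5  -1.6  29.1] [11.1  5.5  2.6] 9.553667245841417
```

```bash
python3 -m pendant '[{"dp":[-0.0014,-0.0003,-0.0004],"turn":[0,0,0],"claw":0},{"dp":[-0.0014,-0.0003,-0.0004],"turn":[0,0,0],"claw":0}]'; python3 -c "
from h import *
S=R.from_euler('ZY',[SL['yaw'],-SL['pit']]).as_matrix()
p,M,o=cur(); print((S.T@(p-SL['p'])).round(1),(S.T@o['ft_force']).round(1),o['width'])"
```

```text
t: 12.45
ee_pos: [509.0, -172.5, 127.9]
orientation: [1.828, 2.323, 0.313]
ft_force: [13.4, 11.9, 3.2]
width: 9.8
[171.4  -1.7  29.2] [16.1  8.4 -1. ] 9.7815822815684
```

```bash
python3 -m pendant '[{"dp":[0,0,0],"turn":[0,0,0],"claw":0.035},{"dp":[0,0,0],"turn":[0,0,0],"claw":0.035},{"dp":[0,0,0],"turn":[0,0,0],"claw":0.035},{"dp":[0,0,0],"turn":[0,0,0],"claw":0.035},{"dp":[-0.01,-0.0025,0.04],"turn":[0,0,0],"claw":0.035},{"dp":[-0.02,-0.005,0.08],"turn":[0,0,0],"claw":0.035},{"dp":[-0.04,-0.01,0.12],"turn":[0,0,0],"claw":0.035},{"dp":[-0.06,-0.03,0.15],"turn":[0,0,0],"claw":0.035}]'; python3 -c "
from h import *
snap('side','s18');snap('wrist','w18');snap('top','t18');crop('s18',290,150,410,250,6);crop('t18',335,200,445,340,5)"
```

```text
t: 13.25
ee_pos: [444.4, -202.3, 277.7]
orientation: [1.828, 2.329, 0.308]
ft_force: [-0.8, -0.1, -0.6]
width: 35.0
s18 {'fov_y': 46.91917856849355, 'cx': 316.1098056897775, 'cy': 237.97025294964342, 'xyz': [491.8232028959617, 1335.594726134373, 1177.7701968200597], 'rotation': [-0.03736437006415765, 1.36365258473938, 2.82945550191627]}
w18 {'fov_y': 65.70646984690485, 'cx': 316.26060070483874, 'cy': 231.09997010546877, 'xyz': [383.17913807523547, -136.79517290859746, 437.20012219459926], 'rotation': [-0.2702768902589104, -0.30094552250730555, 0.1966043491007612]}
t18 {'fov_y': 57.58314343083986, 'cx': 315.36827033568653, 'cy': 234.10440234543034, 'xyz': [422.4969099991294, 15.241256459958192, 1098.0640595189143], 'rotation': [0.07049042713606408, -0.11486982469007559, -1.5412536536016914]}
```

View pics/s18_c290_150.png

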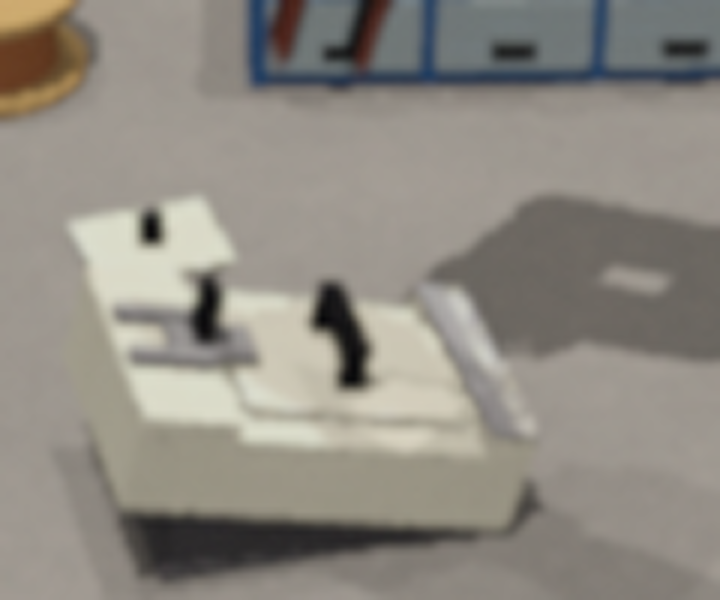

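View pics/w18.png

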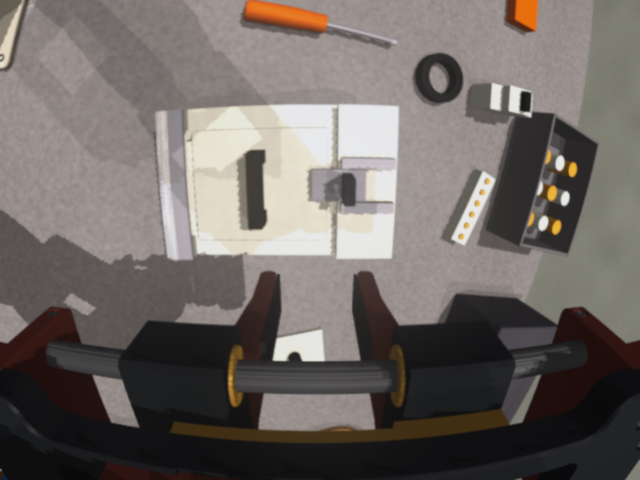

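View pics/t18_c335_200.png

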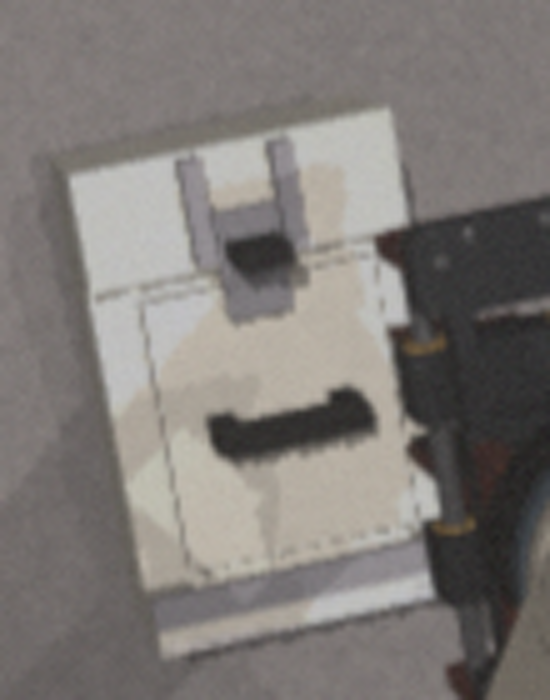

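```bash
python3 -m pendant '[{"dp":[0,0,0],"turn":[0,0,0],"claw":0.035},{"dp":[0,0,0],"turn":[0,0,0],"claw":0.035}]'; python3 -c "
from h import *
a=cv2.imread('pics/top0.png').astype(int);b=snap('top','t19')['pixels'].astype(int)
d=np.abs(a-b).max(2)
for n,(x0,y0,x1,y1) in dict(screw=(298,222,320,305),breaker=(302,132,328,172),blank=(460,220,502,265),pliers=(100,215,150,290),tape=(298,180,332,214),level=(158,132,266,164),term=(355,145,404,172)).items(): print(n,(d[y0:y1,x0:x1]>40).mean().round(3))
o=ctrl.get_obs();print(o['t'],o['ft_force'])
ctrl.close_job()"
```

```text
t: 13.6
ee_pos: [444.7, -202.1, 274.2]
orientation: [1.833, 2.331, 0.308]
ft_force: [-1.0, -0.4, -0.0]
width: 35.1
t19 {'fov_y': 57.58314343083986, 'cx': 315.36827033568653, 'cy': 234.10440234543034, 'xyz': [422.4969099991294, 15.241256459958192, 1098.0640595189143], 'rotation': [0.07049042713606408, -0.11486982469007559, -1.5412536536016914]}
screw 0.0
breaker 0.0
blank 0.0
pliers 0.0
tape 0.0
level 0.0
term 0.0
13.65 [0.21453307 0.65779759 0.40164238]
the job is handed in; nothing more can be done
```

I hooked the cover's tongue under the ledge, swung the cover down flat and let go. I then slid the bolt to its end stop, released it, backed the arm clear and handed the job in at 13.65 s.

**Last checks:**
- **Cover:** the final pictures show it flat and square, with its tongue under the ledge.
- **Bolt:** it lies over the cover's top edge. It moved about 25.7 mm, then held still under a 16 N push.
- **Bystanders:** comparing the top view before and after shows no change at any of the seven.
- **Robot:** it was clear of everything, and the wrist force read about 1 N or less.

**Disagreements and limits:**
- **Wrist camera:** it disagreed with the fixed cameras by 2 to 3 mm, and made the cover look tilted even while it lay on the bench. I used force readings and the gap seen at the ledge for the final fit.
- **Closing force:** pressing the cover shut peaked at about 39 N at the wrist, through the gripped handle. I eased off before letting go.

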